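# Gauge the spacers and assemble a washing-machine foot

### The job

We are rebuilding a levelling foot for the washing machine. First let all the grey spacers on the worktop lie in the step gauge together, side by side and let go, so that each shows whether it passes the green GO jaws and stops at the red NO-GO jaws. Then stack the foot squarely in the blue fixture pocket, the black base first, on it every spacer of the right width, and the steel top plate last with its boss up; put the too wide spacers in the red tray and the too narrow ones in the yellow tray, and leave the soap, mug and screwdriver alone.

Things in the scene. Friction and masses are not known exactly. Their poses are not given: they have to be found in the camera images.
- spacer_a: one of three to five grey nylon spacer blocks lying flat on the worktop (None if absent in this run): 52 mm long (its y), 32 mm high, two dark dots on its upper face (it may be used either way up). Its width (its x) is the gauged size: right 40 mm, too wide 44 mm, too narrow 36 mm; names tell nothing of which. Origin: centre of the underside. About 70 g
- spacer_b: another such spacer block, as spacer_a (same length, height and origin; its width may differ; None if absent)
- spacer_c: another such spacer block, as spacer_a (same length, height and origin; its width may differ; None if absent)
- spacer_d: another such spacer block, as spacer_a (same length, height and origin; its width may differ; None if absent)
- spacer_e: another such spacer block, as spacer_a (same length, height and origin; its width may differ; None if absent)
- spacer_f: another such spacer block, as spacer_a (same length, height and origin; its width may differ; None if absent)
- gauge: fixed step gauge: two parallel jaws 330 mm long (along its y), 68 mm over their outsides, with an open-topped stepped slot between. Spacers go in side by side, their width (own x) across the slot (gauge x). White marks on the jaw tops at y = -128, -64, 0, 64, 128 mm show five stations. Plate 100 x 350 x 6 mm. Origin: centre of the underside
- gauge_go (a point): centre of the gauge's jaw tops, 25 mm above the worktop. Here the funnel mouth is 48 mm wide; 5 mm lower begins the GO gap of 42 mm (green jaws, 15 to 20 mm above the worktop). A too wide spacer, let go, sits in the mouth, its underside about 22 mm above the worktop
- gauge_nogo (a point): middle of the NO-GO step, 13.5 mm above the worktop: a short funnel from 42 down to the NO-GO gap, 38 mm wide (red jaws, 6 to 12 mm above the worktop). A right spacer passes the GO gap and stops with its underside about here; a too narrow one drops on to the slot's floor, 6 mm above the worktop, its top then 13 mm above the jaws
- fixture: fixed assembly fixture: an aluminium plate 85 x 95 mm, 6 mm thick, with a blue pocket 45 mm (its x) by 57 mm (its y) inside, walls 6 mm thick, tops 60 mm above the worktop, flared 4 mm outwards over the top 6 mm as a lead-in. The walls at +-y are whole; the sides at +-x have a slot 41 mm wide from top to bottom for the fingers. Origin: centre of the underside; the pocket is centred on it
- mat: fixed thin cork mat, 100 x 180 x 4 mm, on which the foot base and the top plate lie at the start. Origin: centre of its underside
- foot_base: black ribbed rubber foot base, a block 40 mm (its x) x 52 mm (its y) x 18 mm high. Origin: centre of the underside. 90 g
- top_plate: steel top plate 40 mm (its x) x 52 mm (its y) x 10 mm, with a round brass boss 18 mm wide and 8 mm high in the middle of its upper face (+z). Origin: centre of the underside. 120 g
- tray_big: fixed red open tray for spacers that are too wide, 130 mm (its x) x 160 mm (its y), 35 mm high, walls and floor about 4 mm thick. Origin: centre of the underside
- tray_small: fixed yellow open tray for spacers that are too narrow, same size as the red one. Origin: centre of the underside
- soap: green soap bottle standing on the worktop, 54 mm across, 100 mm tall; origin at the centre of its underside. Not part of the job
- mug: white mug, 80 mm across, 90 mm tall; origin at the centre of its underside. Not part of the job
- screwdriver: screwdriver lying on the worktop, origin under its middle. Not part of the job
Mind the look-alikes: they are no part of the job. What is meant by the top_plate is not orange, purple or turquoise, and is the larger of those in its own colour.

How it is judged:
By the outcome, as a careful person would: the job done as asked, in the order asked, and still so for the second after the job is handed in, with the robot touching nothing.
Of spacer_a, spacer_e only 1 to 2 are there at a start; the rules pass over those that are not, and their reading is None.
Of spacer_b, spacer_d, spacer_c, spacer_f only 2 to 3 are there at a start; the rules pass over those that are not, and their reading is None.
At some moment in a run one of spacer_a, spacer_b, spacer_c, spacer_d, spacer_e, spacer_f, foot_base, top_plate may be knocked a few centimetres aside while the robot is not near it.
Once in a run the grip may slacken for a moment while it holds something.
It also fails if it takes over 210 s, if anything falls off the work surface, if the arm or the gripper's body presses on something with over 40 N, if the wrist force passes 120 N, or if a joint passes its speed limit or range.

### The arm

A 6-joint arm with a two-finger parallel gripper is mounted at the origin on the work surface. World frame = base frame: x ahead of the robot, y to its left, z up, the work surface at z = 0. Lengths are in m, angles in rad, forces in N, time in s.
With the tool pointing down it reaches from about 0.35 to 0.775 m from the base axis. Payload 5.5 kg.
Tool frame: the origin (TCP) lies where the fingers leave the gripper's body, on its centre line; the fingertips stand 73 mm ahead of it and the grasp point (between the pads) lies 54 mm ahead of it; z points along the fingers, y is the direction in which the jaws open and shut (so a half turn about z gives the same grasp; the last joint's range is limited). The gripper opens to 85 mm and grips with 20 to 120 N. Pads are 22 mm wide; open, the fingers measure 114 mm over their backs; the gripper's body (76 mm by 85 mm) begins 54 mm behind the grasp point. The pads swing forward as they close: fully open they stand 13 mm farther back than shut.
Start: joints at [-1.295, 0.313, 0.046, 1.304, 0, 1.431], TCP at [0.232, -0.526, 0.304] pointing down, gripper open.
Joint ranges: [-2.76, 2.76], [-0.86, 1.69], [-1.03, 1.26], [-2.2, 2.34], [-1.47, 1.5], [-3.14, 3.14]. Speed limits (rad/s): [2.57, 2.57, 3.14, 3.14, 3.14, 3.14].

### API

Orientations are given as a unit quaternion [w, x, y, z].
In Python, from workcell import env, read_camera, job, cut_out gives the robot as it stands.
- The arm moves only by the tool servo_tool, never from a script. Its argument "deltas" is a list of rows, each an object of numbers: "dx", "dy", "dz": the shift along the world's x, y, z in mm; "rx", "ry", "rz": the turn, a rotation vector about the world's x, y, z in rad; "fingers": the closure, from -1 (fully open) to 1 (shut). A call has 1 to 8 rows; each row shifts and turns the commanded pose from where the row before left it; what a row does not reach is not made up. A row lasts 1/10 s, in which the tool goes at most 50 mm and 8.59 degrees, less where a joint would pass 70% of its speed; a pose out of reach is approached as far as the arm can. A call is refused whole if a number of a shift passes 50 or a number of a turn 0.15, either way. A call with a gripper value outside its range is refused whole. The fingers move at their own pace and stop on an object; "newtons" is the grip in N (left out, the last holds). Time passes only in rows, so rows that do not move let the fingers close. It gives the time, the measured TCP pose, the force and the opening at its end, in the units of the state.
- env.get_state(): the state, without advancing time (a new reading comes with each control period).
- read_camera(name): name is "side" or "top"; returns a dict with "img" (420x560x3 uint8, red, green, blue), "intrinsics" (3x3 intrinsics, pixels), "k1" (the pictures are not rectified: a ray, as slopes to the right and down, at radius r is drawn at 1 + k1 r^2 times it, then the intrinsics apply), "extrinsics" (4x4, takes a point from camera to world coordinates). Camera axes: x right, y down, z forward; pixel columns grow to the right and rows downward; lengths in m; the calibration is good to about 2 mm. A picture is of the moment at which its call begins. There is no depth.
- job.hand_in(): hands the job in, once; it reports no verdict.
Trained networks look in the newest picture that a camera, given by its name, has taken for a name from the list of things; names that differ only in an ending like _2 or _b are one class to them, and where a whole thing is asked for, a point or a joint stands for the part that bears it (a point fixed in the world has none). Each returns a list of dicts, best first, with "confidence" (0 to 1); they miss things now and then, are a little off and sometimes report something else, mostly with a low value. They report only what shows in the picture. A call takes as long as a camera call. They do not tell look-alikes from the thing itself.
- cut_out(target, camera): "region" (420x560 bool, what is visible of it) and "extent" ([left, top, right, bottom] in pixels, round what is visible of it).
The state is a dict: "clock": time; "joint_pos": joint angles; "qvel": joint speeds; "tau": joint torques, N m; "tcp_pos": TCP position; "orientation": TCP orientation; "wrist_force": force on the tool from outside, world axes, zero at the start; "ft_torque": the same for the moment, N m; "finger_gap": finger opening in m.
Only numpy, scipy, OpenCV 4.12 (cv2) and the standard library are available. Lean on these libraries where they do the work, as an engineer would, in place of code of your own. Each camera call takes 0.05 s, during which the arm holds its last target. There are 200 camera calls.

## Working session

There is one attempt and no reset: what is moved stays moved. The work goes in short steps, Python scripts to look and compute and a tool call to move; the robot and the scene stay as the last step left them, time stands still between calls to the robot, and variables do not carry over. Pictures are saved under pics/ and viewed, about 12 in all and at most 16, crops included, and the job is handed in when it is done.

Besides the shell and the picture viewer there is one more tool, called after ">>>" as name(argument=value, ...) on one line, values as JSON. servo_tool: Moves the arm, as the interface text tells. Its arguments: {"type":"object","properties":{"deltas":{"type":"array"},"newtons":{"type":"number"}},"required":["deltas"]}

```bash
ls; mkdir -p pics
cat > h.py <<'E'
import numpy as np,cv2
from workcell import env,read_camera,job,cut_out
def ray(c,px):
    K=c['intrinsics'];k=c['k1'];px=np.atleast_2d(px).astype(float)
    d=np.c_[(px[:,0]-K[0,2])/K[0,0],(px[:,1]-K[1,2])/K[1,1]];u=d.copy()
    for _ in range(20): u=d/(1+k*(u**2).sum(1,keepdims=True))
    E=np.array(c['extrinsics']);return E[:3,3],np.c_[u,np.ones(len(u))]@E[:3,:3].T
def at_z(c,px,z):
    o,r=ray(c,px);return o+r*((z-o[2])/r[:,2:])
def proj(c,P):
    E=np.array(c['extrinsics']);q=(np.atleast_2d(P)-E[:3,3])@E[:3,:3];u=q[:,:2]/q[:,2:]
    u=u*(1+c['k1']*(u**2).sum(1,keepdims=True));K=c['intrinsics'];return np.c_[u[:,0]*K[0,0]+K[0,2],u[:,1]*K[1,1]+K[1,2]]
def save(n,img,s=1):
    cv2.imwrite('pics/'+n,cv2.resize(img[:,:,::-1],None,fx=s,fy=s,interpolation=cv2.INTER_CUBIC))
def quad(c,reg,z):
    "min area rect of the region projected on the plane z: centre, long-axis angle, sizes (mm)"
    cn=max(cv2.findContours(reg.astype(np.uint8),0,1)[0],key=cv2.contourArea)[:,0]
    w=at_z(c,cn,z)[:,:2]*1000
    (x,y),(a,b),t=cv2.minAreaRect(w.astype(np.float32))
    if a<b:a,b,t=b,a,t+90
    return [round(x,1),round(y,1),round((t+90)%180-90,1),round(a,1),round(b,1)]
E
python3 - <<'E'
from h import *
for n in('top','side'):
    c=read_camera(n);save(n+'0.png',c['img'],1.4);print(n,c['extrinsics'],c['intrinsics'],c['k1'])
c=read_camera('top')
for t,z in dict(spacer_a=.032,gauge=.025,fixture=.06,mat=.004,foot_base=.022,top_plate=.014,tray_big=.035,tray_small=.035,soap=.1,mug=.09,screwdriver=.02).items():
    for r in cut_out(t,'top'):print(t,round(r['confidence'],2),[int(v) for v in r['extent']],quad(c,r['region'],z))
print(env.get_state())
E
```

```text
pics
top [[-0.0268533  -0.98832024  0.15000665  0.40237183]
 [-0.99913698  0.03129291  0.02731404 -0.05427702]
 [-0.03168917 -0.14914372 -0.98830762  1.10427379]
 [ 0.          0.          0.          1.        ]] [[440.47520837   0.         288.22132061]
 [  0.         440.47520837 210.51298391]
 [  0.           0.           1.        ]] -0.13469516038094473
side [[-0.93124546 -0.24753428  0.26741106  0.21918366]
 [-0.36430931  0.61677688 -0.69775713  0.79155424]
 [ 0.00778585 -0.74720349 -0.66454971  0.83609306]
 [ 0.          0.          0.          1.        ]] [[392.41255833   0.         278.67392218]
 [  0.         392.41255833 205.60734864]
 [  0.           0.           1.        ]] 0.033872998025216865
spacer_a 0.91 [313, 175, 334, 197] [622.3, -114.9, 69.9, 49.4, 43.3]
spacer_a 0.91 [215, 179, 238, 197] [623.2, 129.3, 87.9, 56.0, 38.2]
spacer_a 0.73 [346, 171, 368, 192] [631.8, -197.8, 79.3, 52.6, 48.8]
spacer_a 0.64 [250, 178, 277, 205] [619.9, 32.0, 76.5, 56.5, 50.1]
spacer_a 0.56 [283, 179, 306, 198] [622.9, -41.6, -84.6, 51.2, 45.3]
gauge 0.69 [213, 228, 354, 270] [471.2
[... 924 characters left out ...]
k': 0.7, 'joint_pos': array([-1.29457848e+00,  3.13140102e-01,  4.61147192e-02,  1.30358597e+00,
       -4.97100885e-05,  1.43119396e+00]), 'qvel': array([-7.44551510e-04,  1.72660589e-04, -9.54408681e-04, -8.24655090e-04,
       -7.43360369e-04,  5.17847021e-05]), 'tau': array([-2.41296875e-04, -4.80293155e+01,  2.98745674e+01, -1.14829031e-04,
       -6.58431782e-05, -1.05356807e-05]), 'tcp_pos': array([ 0.23225604, -0.5260488 ,  0.30396332]), 'orientation': array([ 9.39683166e-05,  9.78464433e-01,  2.06415464e-01, -1.84843782e-05]), 'wrist_force': array([ 0.45919098, -0.39990544,  0.83034278]), 'ft_torque': array([-0.02411718,  0.01798306, -0.02773855]), 'finger_gap': 0.08551472695418613}
```

View pics/top0.png

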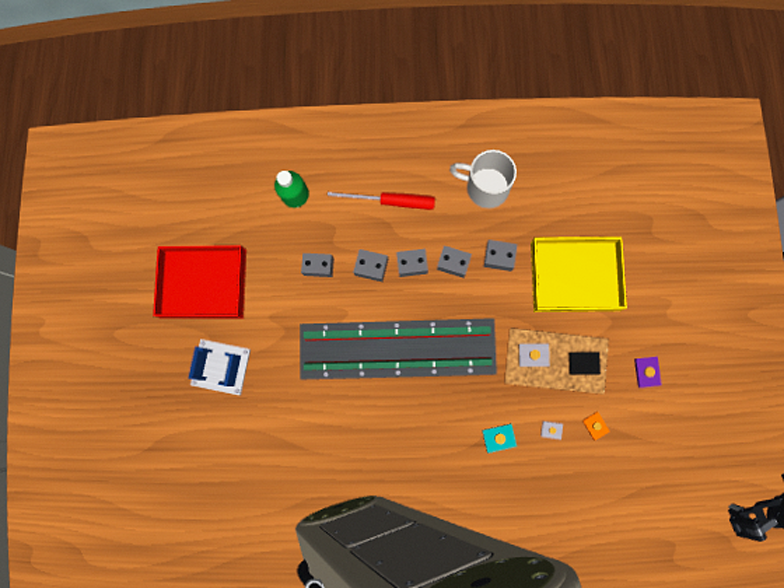

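View pics/side0.png

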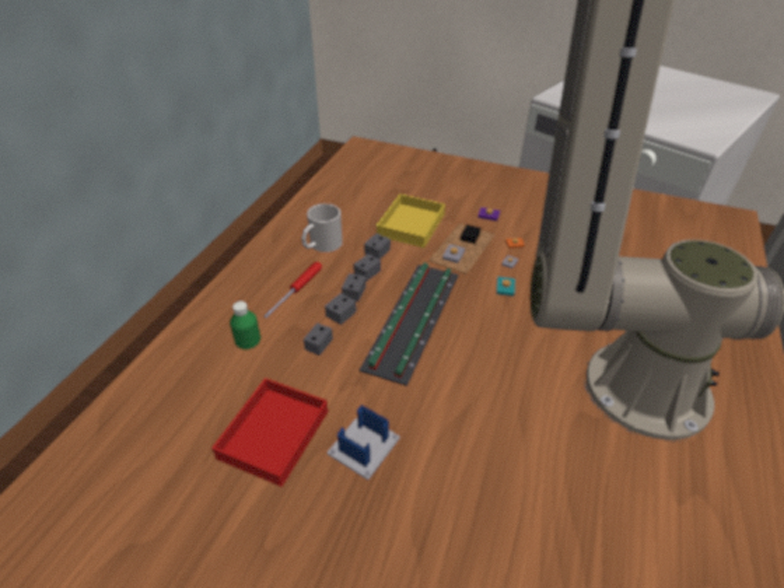

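The top view shows five spacers in a row, x≈625 mm. There are several plate look-alikes in scaled picture pixels: grey on the mat (535,355), a small grey one (552,430), turquoise (500,438), orange (597,426) and purple (648,372). The grey one on the mat fits, because it is steel-coloured and the larger of the two greys. Next I fit box silhouettes in both cameras.

```bash
cat >> h.py <<'E'
from scipy.optimize import minimize
def boxpts(p,boxes):
    out=[];c,s=np.cos(p[2]),np.sin(p[2])
    for(w,l,z0,z1)in boxes:
        out.append(np.array([[p[0]/1e3+c*a*w/2-s*b*l/2,p[1]/1e3+s*a*w/2+c*b*l/2,z] for a in(1,-1) for b in(1,-1) for z in(z0,z1)]))
    return out
def rend(c,p,boxes):
    m=np.zeros((420*4,560*4),np.uint8)
    for P in boxpts(p,boxes):
        h=cv2.convexHull(proj(c,P).astype(np.float32))
        cv2.fillConvexPoly(m,np.round((h*4+1.5)*16).astype(np.int32),1,shift=4)
    return m
def fit(views,p0,boxes):
    "views: list of (cam,region); p=(x mm,y mm,yaw rad); boxes (w,l,z0,z1) in m"
    big=[(c,cv2.resize(r.astype(np.uint8),None,fx=4,fy=4,interpolation=0)) for c,r in views]
    def f(q):
        e=0
        for c,r in big:
            m=rend(c,(q[0],q[1],q[2]/100),boxes);e+=1-(m&r).sum()/max(1,(m|r).sum())
        return e/len(big)
    best=None
    for dy in(-15,0,15):
        q0=np.array([p0[0],p0[1],p0[2]*100+dy])
        r=minimize(f,q0,method='Nelder-Mead',options=dict(initial_simplex=q0+np.array([[0,0,0],[8,0,0],[0,8,0],[0,0,10]]),xatol=.1,fatol=1e-4,maxfev=120))
        if best is None or r.fun<best.fun:best=r
    x=best.x;return [round(x[0],1),round(x[1],1),round(np.degrees(x[2]/100),1)],round(1-best.fun,3)
def box(w,l,h,z=0):return [(w/1e3,l/1e3,z/1e3,(z+h)/1e3)]
SP=lambda w,z=0:box(w,52,32,z)
SH=dict(spacer_a=SP(40),gauge=box(100,350,6)+box(68,330,19,6),fixture=box(85,95,6)+[(.061,.069,.006,.060)],
 mat=box(100,180,4),foot_base=box(40,52,18,4),top_plate=box(40,52,10,4)+box(18,18,8,14),tray_big=box(130,160,35),tray_small=box(130,160,35))
def look(cams=('top','side'),names=None,shapes=SH,minc=.3,guess=None):
    "fit every detection in 'top', joined with its side counterpart"
    C={n:read_camera(n) for n in cams};D={}
    for t in names or shapes:
        det={n:[r for r in cut_out(t,n) if r['confidence']>minc] for n in cams}
        b=shapes[t];zt=b[-1][3];done=[]
        for r in det[cams[0]]:
            q=quad(C[cams[0]],r['region'],zt/2);p0=(q[0],q[1],0.)
            a=fit([(C[cams[0]],r['region'])],p0,b)
            o=''
            if len(cams)>1:
                pr=proj(C[cams[1]],[[a[0][0]/1e3,a[0][1]/1e3,zt/2]])[0]
                m=[s for s in det[cams[1]] if np.hypot(*(np.array(s['extent']).reshape(2,2).mean(0)-pr))<12]
                if m:o=(fit([(C[cams[1]],m[0]['region'])],(a[0][0],a[0][1],np.radians(a[0][2])),b),fit([(C[cams[0]],r['region']),(C[cams[1]],m[0]['region'])],(a[0][0],a[0][1],np.radians(a[0][2])),b))
            print(t,round(r['confidence'],2),'top',a,'side/both',o)
E
time python3 - <<'E'
from h import *
look()
c=read_camera('top');I=cv2.cvtColor(c['img'],cv2.COLOR_RGB2HSV)
m=((I[...,0]>24)&(I[...,0]<33)&(I[...,1]>160)&(I[...,2]>80)).astype(np.uint8);m=cv2.morphologyEx(m,2,np.ones((3,3)))
n,l,s,_=cv2.connectedComponentsWithStats(m);i=1+s[1:,4].argmax();print(s[i],fit([(c,l==i)],quad(c,l==i,.02)[:2]+[0],box(130,160,35)))
c2=c['img'][235:320,335:480];save('crop1.png',c2,5)
E
```

```text
spacer_a 0.96 top ([np.float64(634.6), np.float64(-199.7), np.float64(-12.2)], np.float64(0.894)) side/both (([np.float64(636.7), np.float64(-203.0), np.float64(-14.5)], np.float64(0.925)), ([np.float64(635.8), np.float64(-200.3), np.float64(-12.0)], np.float64(0.895)))
spacer_a 0.89 top ([np.float64(626.4), np.float64(-41.9), np.float64(4.3)], np.float64(0.901)) side/both (([np.float64(628.6), np.float64(-43.0), np.float64(9.5)], np.float64(0.857)), ([np.float64(627.2), np.float64(-41.6), np.float64(7.7)], np.float64(0.86)))
spacer_a 0.88 top ([np.float64(624.1), np.float64(33.4), np.float64(-14.2)], np.float64(0.913)) side/both (([np.float64(627.0), np.float64(31.7), np.float64(-17.3)], np.float64(0.913)), ([np.float64(624.7), np.float64(33.1), np.float64(-14.1)], np.float64(0.9)))
spacer_a 0.78 top ([np.float64(628.0), np.float64(130.3), np.float64(-1.9)], np.float64(0.806)) side/both (([np.float64(628.8), np.float64(130.5), np.float64(2.1)], np.float64(0.874)), ([np.float64(628.3), np.float64(130.6), np.float64(0.2)], np.float64(0.836)))
spacer_a 0.59 top ([np.float64(625.2), np.
[... 2289 characters left out ...]
.float64(0.881)))
tray_big 0.73 top ([np.float64(602.5), np.float64(349.7), np.float64(-1.6)], np.float64(0.983)) side/both (([np.float64(604.5), np.float64(348.6), np.float64(-1.0)], np.float64(0.97)), ([np.float64(602.8), np.float64(349.5), np.float64(-1.5)], np.float64(0.972)))
tray_small 0.95 top ([np.float64(595.2), np.float64(-337.6), np.float64(-1.3)], np.float64(0.975)) side/both (([np.float64(598.8), np.float64(-342.6), np.float64(-0.7)], np.float64(0.941)), ([np.float64(596.1), np.float64(-338.4), np.float64(-0.8)], np.float64(0.943)))
[ 382  169   62   54 2959] ([np.float64(596.7), np.float64(-341.1), np.float64(0.3)], np.float64(0.835))
real	2m34.986s
user	1m40.983s
sys	0m40.336s
```

View pics/crop1.png

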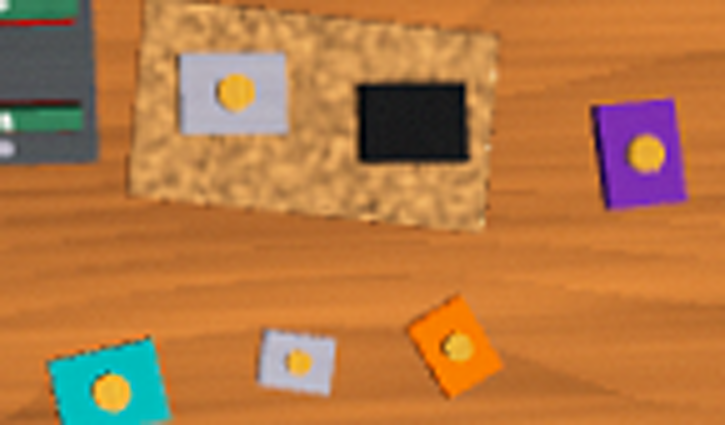

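The crop confirms it: the larger grey plate sits boss up on the mat at about (454,-251). The small grey one, turquoise, orange and purple are decoys. Next I move above the right-most spacer.

>>> servo_tool(deltas=[{"dx": 37,"dy": 29.5,"dz": -10,"rz": 0.117,"fingers": -1},{"dx": 37,"dy": 29.5,"dz": -10,"rz": 0.117,"fingers": -1},{"dx": 37,"dy": 29.5,"dz": -10,"rz": 0.117,"fingers": -1},{"dx": 37,"dy": 29.5,"dz": -10,"rz": 0.117,"fingers": -1},{"dx": 37,"dy": 29.5,"dz": -10,"rz": 0.117,"fingers": -1},{"dx": 37,"dy": 29.5,"dz": -10,"rz": 0.117,"fingers": -1},{"dx": 37,"dy": 29.5,"dz": -10,"rz": 0.117,"fingers": -1},{"dx": 37,"dy": 29.5,"dz": -10,"rz": 0.117,"fingers": -1}], newtons=30)

```text
invalid input at $.deltas[0]: expected keys dx, dy, dz, rx, ry, rz, fingers
```

>>> servo_tool(deltas=[{"dx": 36,"dy": 29.5,"dz": -15,"fingers": -1},{"dx": 36,"dy": 29.5,"dz": -15,"fingers": -1},{"dx": 36,"dy": 29.5,"dz": -15,"fingers": -1},{"fingers": -1},{"fingers": -1}])

```text
invalid input at $.deltas[0]: expected keys dx, dy, dz, rx, ry, rz, fingers
```

All keys are required.

>>> servo_tool(deltas=[{"dx": 37,"dy": 29.5,"dz": -10,"rx": 0,"ry": 0,"rz": 0.117,"fingers": -1},{"dx": 37,"dy": 29.5,"dz": -10,"rx": 0,"ry": 0,"rz": 0.117,"fingers": -1},{"dx": 37,"dy": 29.5,"dz": -10,"rx": 0,"ry": 0,"rz": 0.117,"fingers": -1},{"dx": 37,"dy": 29.5,"dz": -10,"rx": 0,"ry": 0,"rz": 0.117,"fingers": -1},{"dx": 37,"dy": 29.5,"dz": -10,"rx": 0,"ry": 0,"rz": 0.117,"fingers": -1},{"dx": 37,"dy": 29.5,"dz": -10,"rx": 0,"ry": 0,"rz": 0.117,"fingers": -1},{"dx": 37,"dy": 29.5,"dz": -10,"rx": 0,"ry": 0,"rz": 0.117,"fingers": -1},{"dx": 37,"dy": 29.5,"dz": -10,"rx": 0,"ry": 0,"rz": 0.117,"fingers": -1}], newtons=30)

```text
clock: 2.45
tcp_pos: [0.5297, -0.2886, 0.2237]
orientation: [0.0, 0.779, 0.627, 0.0]
wrist_force: [0.6, -1.1, 0.5]
finger_gap: 0.0854
```

>>> servo_tool(deltas=[{"dx": 36,"dy": 29.5,"dz": -15,"rx": 0,"ry": 0,"rz": 0,"fingers": -1},{"dx": 36,"dy": 29.5,"dz": -15,"rx": 0,"ry": 0,"rz": 0,"fingers": -1},{"dx": 36,"dy": 29.5,"dz": -15,"rx": 0,"ry": 0,"rz": 0,"fingers": -1},{"dx": 0,"dy": 0,"dz": 0,"rx": 0,"ry": 0,"rz": 0,"fingers": -1},{"dx": 0,"dy": 0,"dz": 0,"rx": 0,"ry": 0,"rz": 0,"fingers": -1}])

```text
clock: 2.95
tcp_pos: [0.6365, -0.2003, 0.1778]
orientation: [-0.001, 0.779, 0.627, -0.001]
wrist_force: [-0.2, 0.1, 1.1]
finger_gap: 0.0855
```

>>> servo_tool(deltas=[{"dx": 0,"dy": -1,"dz": -40,"rx": 0,"ry": 0,"rz": 0,"fingers": -1},{"dx": 0,"dy": 0,"dz": -35,"rx": 0,"ry": 0,"rz": 0,"fingers": -1},{"dx": 0,"dy": 0,"dz": -12,"rx": 0,"ry": 0,"rz": 0,"fingers": -1},{"dx": 0,"dy": 0,"dz": 0,"rx": 0,"ry": 0,"rz": 0,"fingers": -1},{"dx": 0,"dy": 0,"dz": 0,"rx": 0,"ry": 0,"rz": 0,"fingers": 1},{"dx": 0,"dy": 0,"dz": 0,"rx": 0,"ry": 0,"rz": 0,"fingers": 1},{"dx": 0,"dy": 0,"dz": 0,"rx": 0,"ry": 0,"rz": 0,"fingers": 1},{"dx": 0,"dy": 0,"dz": 0,"rx": 0,"ry": 0,"rz": 0,"fingers": 1}], newtons=35)

```text
clock: 3.75
tcp_pos: [0.6373, -0.2032, 0.0942]
orientation: [0.002, 0.78, 0.626, 0.001]
wrist_force: [-1.1, -0.4, 6.2]
finger_gap: 0.0429
```

>>> servo_tool(deltas=[{"dx": 0,"dy": 0,"dz": 0,"rx": 0,"ry": 0,"rz": 0,"fingers": 1},{"dx": 0,"dy": 0,"dz": 0,"rx": 0,"ry": 0,"rz": 0,"fingers": 1},{"dx": 0,"dy": 0,"dz": 0,"rx": 0,"ry": 0,"rz": 0,"fingers": 1}])

```text
clock: 4.05
tcp_pos: [0.6374, -0.2031, 0.0943]
orientation: [0.002, 0.78, 0.626, 0.001]
wrist_force: [-0.8, -0.7, 6.4]
finger_gap: 0.0435
```

>>> servo_tool(deltas=[{"dx": 0,"dy": 0,"dz": 20,"rx": 0,"ry": 0,"rz": 0,"fingers": 1},{"dx": 0,"dy": 0,"dz": 40,"rx": 0,"ry": 0,"rz": 0,"fingers": 1},{"dx": -41,"dy": 16.3,"dz": 0,"rx": 0,"ry": 0,"rz": 0.0545,"fingers": 1},{"dx": -41,"dy": 16.3,"dz": 0,"rx": 0,"ry": 0,"rz": 0.0545,"fingers": 1},{"dx": -41,"dy": 16.3,"dz": 0,"rx": 0,"ry": 0,"rz": 0.0545,"fingers": 1},{"dx": -41,"dy": 16.3,"dz": 0,"rx": 0,"ry": 0,"rz": 0.0545,"fingers": 1},{"dx": 0,"dy": 0,"dz": 0,"rx": 0,"ry": 0,"rz": 0,"fingers": 1},{"dx": 0,"dy": 0,"dz": 0,"rx": 0,"ry": 0,"rz": 0,"fingers": 1}])

```text
clock: 4.85
tcp_pos: [0.4717, -0.1369, 0.1527]
orientation: [0.001, 0.707, 0.707, 0.0]
wrist_force: [0.7, 0.8, -0.8]
finger_gap: 0.0431
```

Run:
```python
from h import *
print({k:np.round(v,4) for k,v in env.get_state().items() if k in('tcp_pos','orientation','wrist_force','finger_gap')})
a=read_camera('top')['img'][160:300,250:440];b=read_camera('side')['img'][130:270,230:420]
save('c2.png',np.hstack([a,b]),2.1)
```

```text
{'tcp_pos': array([ 0.4717, -0.1369,  0.1527]), 'orientation': array([6.000e-04, 7.075e-01, 7.067e-01, 2.000e-04]), 'wrist_force': array([ 0.6836,  0.7908, -0.8351]), 'finger_gap': np.float64(0.0431)}
```

View pics/c2.png

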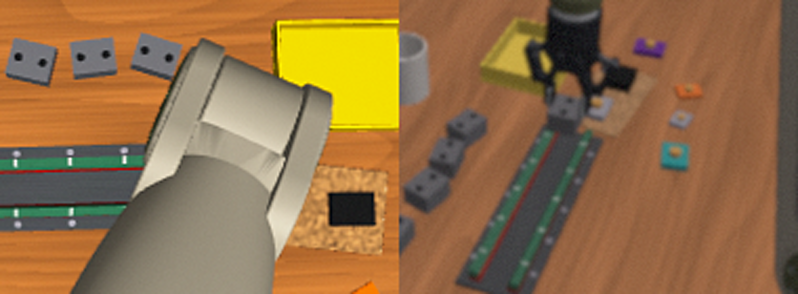

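>>> servo_tool(deltas=[{"dx": 1.5,"dy": 0,"dz": -20,"rx": 0,"ry": 0,"rz": 0,"fingers": 1},{"dx": 0,"dy": 0,"dz": -10,"rx": 0,"ry": 0,"rz": 0,"fingers": 1},{"dx": 0,"dy": 0,"dz": -5,"rx": 0,"ry": 0,"rz": 0,"fingers": 1},{"dx": 0,"dy": 0,"dz": 0,"rx": 0,"ry": 0,"rz": 0,"fingers": 1}])

```text
clock: 5.35
tcp_pos: [0.4737, -0.1374, 0.1162]
orientation: [-0.001, 0.708, 0.707, -0.0]
wrist_force: [-0.4, 0.5, 0.4]
finger_gap: 0.043
```

>>> servo_tool(deltas=[{"dx": 0,"dy": 0,"dz": -3,"rx": 0,"ry": 0,"rz": 0,"fingers": 1},{"dx": 0,"dy": 0,"dz": 0,"rx": 0,"ry": 0,"rz": 0,"fingers": 1}])

```text
clock: 5.55
tcp_pos: [0.4735, -0.1375, 0.1153]
orientation: [-0.0, 0.707, 0.707, -0.0]
wrist_force: [-6.3, 0.7, 11.0]
finger_gap: 0.0427
```

>>> servo_tool(deltas=[{"dx": -0.5,"dy": 0,"dz": 1,"rx": 0,"ry": 0,"rz": 0,"fingers": 1},{"dx": 0,"dy": 0,"dz": 0,"rx": 0,"ry": 0,"rz": 0,"fingers": -0.2},{"dx": 0,"dy": 0,"dz": 0,"rx": 0,"ry": 0,"rz": 0,"fingers": -1},{"dx": 0,"dy": 0,"dz": 0,"rx": 0,"ry": 0,"rz": 0,"fingers": -1},{"dx": 0,"dy": 0,"dz": 0,"rx": 0,"ry": 0,"rz": 0,"fingers": -1},{"dx": 0,"dy": 0,"dz": 0,"rx": 0,"ry": 0,"rz": 0,"fingers": -1},{"dx": 0,"dy": 0,"dz": 20,"rx": 0,"ry": 0,"rz": 0,"fingers": -1},{"dx": 0,"dy": 0,"dz": 40,"rx": 0,"ry": 0,"rz": 0,"fingers": -1}])

```text
clock: 6.35
tcp_pos: [0.4712, -0.1364, 0.1727]
orientation: [-0.003, 0.707, 0.707, -0.001]
wrist_force: [0.0, -0.7, -0.0]
finger_gap: 0.0857
```

>>> servo_tool(deltas=[{"dx": 38.5,"dy": 5,"dz": 0,"rx": 0,"ry": 0,"rz": -0.087,"fingers": -1},{"dx": 38.5,"dy": 5,"dz": 0,"rx": 0,"ry": 0,"rz": -0.087,"fingers": -1},{"dx": 38.5,"dy": 5,"dz": 0,"rx": 0,"ry": 0,"rz": -0.087,"fingers": -1},{"dx": 38.5,"dy": 5,"dz": 0,"rx": 0,"ry": 0,"rz": -0.087,"fingers": -1},{"dx": 0,"dy": 0,"dz": 0,"rx": 0,"ry": 0,"rz": 0,"fingers": -1},{"dx": 0,"dy": 0,"dz": 0,"rx": 0,"ry": 0,"rz": 0,"fingers": -1}])

```text
clock: 6.95
tcp_pos: [0.6273, -0.117, 0.1739]
orientation: [-0.001, 0.819, 0.574, -0.001]
wrist_force: [-0.3, 0.5, 0.2]
finger_gap: 0.0853
```

```bash
time python3 - <<'E'
from h import *
C={n:read_camera(n) for n in('top','side')}
for n in C:
    for r in cut_out('spacer_a',n):
        if r['confidence']>.3:
            e=r['extent'];print(n,round(r['confidence'],2),[int(v) for v in e],at_z(C[n],[[(e[0]+e[2])/2,(e[1]+e[3])/2]],.016)[0][:2].round(3))
save('c3.png',np.hstack([C['top']['img'][160:300,250:440],C['side']['img'][130:270,230:420]]),2.1)
E
```

```text
top 0.83 [251, 178, 273, 199] [0.625 0.039]
top 0.61 [215, 179, 239, 196] [0.63  0.128]
side 0.91 [219, 230, 241, 255] [0.619 0.129]
side 0.86 [232, 206, 256, 232] [0.622 0.029]
side 0.72 [250, 181, 271, 201] [ 0.629 -0.113]
side 0.64 [298, 182, 317, 206] [ 0.48  -0.155]
side 0.52 [244, 197, 259, 216] [ 0.624 -0.032]
real	0m5.738s
user	0m1.203s
sys	0m0.183s
```

View pics/c3.png

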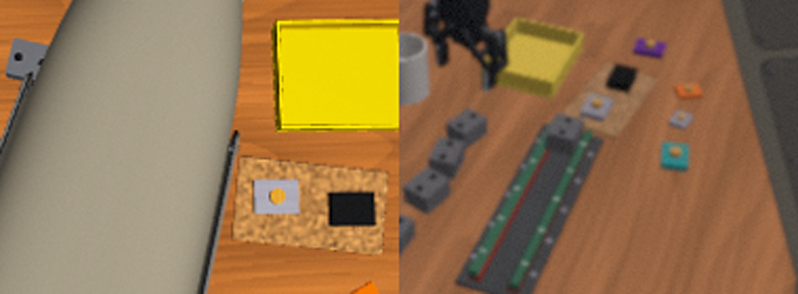

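>>> servo_tool(deltas=[{"dx": 0,"dy": 0,"dz": -40,"rx": 0,"ry": 0,"rz": 0,"fingers": -1},{"dx": 0,"dy": 0,"dz": -30,"rx": 0,"ry": 0,"rz": 0,"fingers": -1},{"dx": 0,"dy": 0,"dz": -13,"rx": 0,"ry": 0,"rz": 0,"fingers": -1},{"dx": 0,"dy": 0,"dz": 0,"rx": 0,"ry": 0,"rz": 0,"fingers": 1},{"dx": 0,"dy": 0,"dz": 0,"rx": 0,"ry": 0,"rz": 0,"fingers": 1},{"dx": 0,"dy": 0,"dz": 0,"rx": 0,"ry": 0,"rz": 0,"fingers": 1},{"dx": 0,"dy": 0,"dz": 0,"rx": 0,"ry": 0,"rz": 0,"fingers": 1},{"dx": 0,"dy": 0,"dz": 0,"rx": 0,"ry": 0,"rz": 0,"fingers": 1}])

```text
clock: 7.95
tcp_pos: [0.6286, -0.1178, 0.0942]
orientation: [0.002, 0.819, 0.574, 0.001]
wrist_force: [-0.5, -0.7, 6.4]
finger_gap: 0.0389
```

>>> servo_tool(deltas=[{"dx": 0,"dy": 0,"dz": 20,"rx": 0,"ry": 0,"rz": 0,"fingers": 1},{"dx": 0,"dy": 0,"dz": 40,"rx": 0,"ry": 0,"rz": 0,"fingers": 1},{"dx": -38.6,"dy": 10.8,"dz": 0,"rx": 0,"ry": 0,"rz": 0.087,"fingers": 1},{"dx": -38.6,"dy": 10.8,"dz": 0,"rx": 0,"ry": 0,"rz": 0.087,"fingers": 1},{"dx": -38.6,"dy": 10.8,"dz": 0,"rx": 0,"ry": 0,"rz": 0.087,"fingers": 1},{"dx": -38.6,"dy": 10.8,"dz": 0,"rx": 0,"ry": 0,"rz": 0.087,"fingers": 1},{"dx": 0,"dy": 0,"dz": 0,"rx": 0,"ry": 0,"rz": 0,"fingers": 1},{"dx": 0,"dy": 0,"dz": 0,"rx": 0,"ry": 0,"rz": 0,"fingers": 1}])

```text
clock: 8.75
tcp_pos: [0.4724, -0.0739, 0.1526]
orientation: [0.001, 0.708, 0.707, 0.0]
wrist_force: [1.9, -0.2, -1.2]
finger_gap: 0.039
```

>>> servo_tool(deltas=[{"dx": 0,"dy": 0,"dz": -20,"rx": 0,"ry": 0,"rz": 0,"fingers": 1},{"dx": 0,"dy": 0,"dz": -12,"rx": 0,"ry": 0,"rz": 0,"fingers": 1},{"dx": 0,"dy": 0,"dz": -8,"rx": 0,"ry": 0,"rz": 0,"fingers": 1},{"dx": 0,"dy": 0,"dz": -3,"rx": 0,"ry": 0,"rz": 0,"fingers": 1},{"dx": 0,"dy": 0,"dz": 0,"rx": 0,"ry": 0,"rz": 0,"fingers": 1}])

```text
clock: 9.25
tcp_pos: [0.4732, -0.0743, 0.1086]
orientation: [-0.0, 0.708, 0.707, -0.0]
wrist_force: [-0.1, -0.2, -1.0]
finger_gap: 0.0388
```

>>> servo_tool(deltas=[{"dx": 0,"dy": 0,"dz": 0,"rx": 0,"ry": 0,"rz": 0,"fingers": -0.2},{"dx": 0,"dy": 0,"dz": 0,"rx": 0,"ry": 0,"rz": 0,"fingers": -1},{"dx": 0,"dy": 0,"dz": 0,"rx": 0,"ry": 0,"rz": 0,"fingers": -1},{"dx": 0,"dy": 0,"dz": 0,"rx": 0,"ry": 0,"rz": 0,"fingers": -1},{"dx": 0,"dy": 0,"dz": 0,"rx": 0,"ry": 0,"rz": 0,"fingers": -1},{"dx": 0,"dy": 0,"dz": 25,"rx": 0,"ry": 0,"rz": 0,"fingers": -1},{"dx": 0,"dy": 0,"dz": 40,"rx": 0,"ry": 0,"rz": 0,"fingers": -1}])

```text
clock: 9.95
tcp_pos: [0.4709, -0.0735, 0.1725]
orientation: [-0.003, 0.707, 0.707, -0.001]
wrist_force: [1.3, -0.4, 0.3]
finger_gap: 0.085
```

>>> servo_tool(deltas=[{"dx": 38.7,"dy": 8,"dz": 0,"rx": 0,"ry": 0,"rz": 0.0305,"fingers": -1},{"dx": 38.7,"dy": 8,"dz": 0,"rx": 0,"ry": 0,"rz": 0.0305,"fingers": -1},{"dx": 38.7,"dy": 8,"dz": 0,"rx": 0,"ry": 0,"rz": 0.0305,"fingers": -1},{"dx": 38.7,"dy": 8,"dz": 0,"rx": 0,"ry": 0,"rz": 0.0305,"fingers": -1},{"dx": 0,"dy": 0,"dz": 0,"rx": 0,"ry": 0,"rz": 0,"fingers": -1},{"dx": 0,"dy": 0,"dz": 0,"rx": 0,"ry": 0,"rz": 0,"fingers": -1}])

```text
clock: 10.55
tcp_pos: [0.6277, -0.0418, 0.173]
orientation: [-0.001, 0.663, 0.749, -0.0]
wrist_force: [-1.0, -0.0, 0.1]
finger_gap: 0.0853
```

```bash
cat > d.py <<'E'
from h import *
C={n:read_camera(n) for n in('top','side')}
for n in C:
    for t in('spacer_a','foot_base'):
      for r in cut_out(t,n):
        if r['confidence']>.3:
            e=r['extent'];print(t,n,round(r['confidence'],2),[int(v) for v in e],at_z(C[n],[[(e[0]+e[2])/2,(e[1]+e[3])/2]],.016)[0][:2].round(3))
E
python3 d.py
```

```text
spacer_a top 0.72 [309, 236, 319, 254] [ 0.478 -0.087]
spacer_a top 0.56 [323, 237, 345, 251] [ 0.479 -0.135]
spacer_a top 0.46 [213, 179, 222, 193] [0.636 0.153]
foot_base top 0.93 [402, 252, 429, 268] [ 0.432 -0.336]
foot_base top 0.53 [371, 249, 391, 259] [ 0.45 -0.25]
spacer_a side 0.81 [231, 209, 254, 232] [0.624 0.037]
spacer_a side 0.7 [218, 231, 240, 251] [0.624 0.126]
spacer_a side 0.59 [292, 196, 310, 219] [ 0.48  -0.086]
spacer_a side 0.58 [244, 194, 259, 214] [ 0.628 -0.043]
spacer_a side 0.56 [301, 184, 315, 200] [ 0.483 -0.166]
foot_base side 0.57 [327, 158, 343, 172] [ 0.439 -0.344]
```

>>> servo_tool(deltas=[{"dx": 0,"dy": 0,"dz": -40,"rx": 0,"ry": 0,"rz": 0,"fingers": -1},{"dx": 0,"dy": 0,"dz": -30,"rx": 0,"ry": 0,"rz": 0,"fingers": -1},{"dx": 0,"dy": 0,"dz": -12,"rx": 0,"ry": 0,"rz": 0,"fingers": -1},{"dx": 0,"dy": 0,"dz": 0,"rx": 0,"ry": 0,"rz": 0,"fingers": 1},{"dx": 0,"dy": 0,"dz": 0,"rx": 0,"ry": 0,"rz": 0,"fingers": 1},{"dx": 0,"dy": 0,"dz": 0,"rx": 0,"ry": 0,"rz": 0,"fingers": 1},{"dx": 0,"dy": 0,"dz": 0,"rx": 0,"ry": 0,"rz": 0,"fingers": 1},{"dx": 0,"dy": 0,"dz": 0,"rx": 0,"ry": 0,"rz": 0,"fingers": 1}])

```text
clock: 11.65
tcp_pos: [0.6291, -0.0424, 0.0941]
orientation: [0.002, 0.663, 0.749, 0.001]
wrist_force: [-0.2, -0.0, 6.0]
finger_gap: 0.0391
```

>>> servo_tool(deltas=[{"dx": 0,"dy": 0,"dz": 20,"rx": 0,"ry": 0,"rz": 0,"fingers": 1},{"dx": 0,"dy": 0,"dz": 40,"rx": 0,"ry": 0,"rz": 0,"fingers": 1},{"dx": -38.7,"dy": 8,"dz": 0,"rx": 0,"ry": 0,"rz": -0.0305,"fingers": 1},{"dx": -38.7,"dy": 8,"dz": 0,"rx": 0,"ry": 0,"rz": -0.0305,"fingers": 1},{"dx": -38.7,"dy": 8,"dz": 0,"rx": 0,"ry": 0,"rz": -0.0305,"fingers": 1},{"dx": -38.7,"dy": 8,"dz": 0,"rx": 0,"ry": 0,"rz": -0.0305,"fingers": 1},{"dx": 0,"dy": 0,"dz": 0,"rx": 0,"ry": 0,"rz": 0,"fingers": 1},{"dx": 0,"dy": 0,"dz": 0,"rx": 0,"ry": 0,"rz": 0,"fingers": 1}])

```text
clock: 12.45
tcp_pos: [0.4724, -0.0099, 0.1526]
orientation: [0.001, 0.707, 0.707, 0.0]
wrist_force: [0.1, -0.9, -0.3]
finger_gap: 0.0388
```

>>> servo_tool(deltas=[{"dx": 0,"dy": 0,"dz": -20,"rx": 0,"ry": 0,"rz": 0,"fingers": 1},{"dx": 0,"dy": 0,"dz": -12,"rx": 0,"ry": 0,"rz": 0,"fingers": 1},{"dx": 0,"dy": 0,"dz": -8,"rx": 0,"ry": 0,"rz": 0,"fingers": 1},{"dx": 0,"dy": 0,"dz": -3,"rx": 0,"ry": 0,"rz": 0,"fingers": 1},{"dx": 0,"dy": 0,"dz": 0,"rx": 0,"ry": 0,"rz": 0,"fingers": 1}])

```text
clock: 12.95
tcp_pos: [0.4734, -0.0103, 0.1088]
orientation: [0.0, 0.707, 0.707, 0.0]
wrist_force: [-0.4, -0.4, -0.7]
finger_gap: 0.0391
```

>>> servo_tool(deltas=[{"dx": 0,"dy": 0,"dz": 0,"rx": 0,"ry": 0,"rz": 0,"fingers": -0.2},{"dx": 0,"dy": 0,"dz": 0,"rx": 0,"ry": 0,"rz": 0,"fingers": -1},{"dx": 0,"dy": 0,"dz": 0,"rx": 0,"ry": 0,"rz": 0,"fingers": -1},{"dx": 0,"dy": 0,"dz": 0,"rx": 0,"ry": 0,"rz": 0,"fingers": -1},{"dx": 0,"dy": 0,"dz": 0,"rx": 0,"ry": 0,"rz": 0,"fingers": -1},{"dx": 0,"dy": 0,"dz": 25,"rx": 0,"ry": 0,"rz": 0,"fingers": -1},{"dx": 0,"dy": 0,"dz": 40,"rx": 0,"ry": 0,"rz": 0,"fingers": -1}])

```text
clock: 13.65
tcp_pos: [0.4708, -0.0098, 0.1725]
orientation: [-0.002, 0.707, 0.707, -0.002]
wrist_force: [1.4, 0.5, -0.4]
finger_gap: 0.0851
```

>>> servo_tool(deltas=[{"dx": 38.4,"dy": 10.6,"dz": 0,"rx": 0,"ry": 0,"rz": -0.0655,"fingers": -1},{"dx": 38.4,"dy": 10.6,"dz": 0,"rx": 0,"ry": 0,"rz": -0.0655,"fingers": -1},{"dx": 38.4,"dy": 10.6,"dz": 0,"rx": 0,"ry": 0,"rz": -0.0655,"fingers": -1},{"dx": 38.4,"dy": 10.6,"dz": 0,"rx": 0,"ry": 0,"rz": -0.0655,"fingers": -1},{"dx": 0,"dy": 0,"dz": 0,"rx": 0,"ry": 0,"rz": 0,"fingers": -1},{"dx": 0,"dy": 0,"dz": 0,"rx": 0,"ry": 0,"rz": 0,"fingers": -1}])

```text
clock: 14.25
tcp_pos: [0.6265, 0.0325, 0.173]
orientation: [-0.0, 0.793, 0.609, -0.001]
wrist_force: [-0.2, 0.3, 0.2]
finger_gap: 0.0855
```

```bash
python3 d.py
```

```text
spacer_a top 0.9 [299, 236, 320, 254] [ 0.478 -0.075]
spacer_a top 0.74 [260, 181, 276, 203] [0.615 0.024]
spacer_a top 0.74 [324, 235, 346, 252] [ 0.48  -0.139]
spacer_a top 0.68 [271, 239, 292, 256] [ 0.474 -0.006]
foot_base top 0.84 [402, 252, 427, 269] [ 0.433 -0.332]
spacer_a side 0.89 [233, 208, 255, 234] [0.618 0.035]
spacer_a side 0.8 [290, 196, 310, 218] [ 0.482 -0.087]
spacer_a side 0.73 [302, 183, 318, 202] [ 0.475 -0.166]
spacer_a side 0.71 [285, 212, 305, 235] [ 0.473 -0.011]
spacer_a side 0.65 [218, 230, 238, 251] [0.627 0.123]
foot_base side 0.68 [332, 161, 346, 173] [ 0.423 -0.337]
```

>>> servo_tool(deltas=[{"dx": 0,"dy": 0,"dz": -40,"rx": 0,"ry": 0,"rz": 0,"fingers": -1},{"dx": 0,"dy": 0,"dz": -30,"rx": 0,"ry": 0,"rz": 0,"fingers": -1},{"dx": 0,"dy": 0,"dz": -12,"rx": 0,"ry": 0,"rz": 0,"fingers": -1},{"dx": 0,"dy": 0,"dz": 0,"rx": 0,"ry": 0,"rz": 0,"fingers": 1},{"dx": 0,"dy": 0,"dz": 0,"rx": 0,"ry": 0,"rz": 0,"fingers": 1},{"dx": 0,"dy": 0,"dz": 0,"rx": 0,"ry": 0,"rz": 0,"fingers": 1},{"dx": 0,"dy": 0,"dz": 0,"rx": 0,"ry": 0,"rz": 0,"fingers": 1},{"dx": 0,"dy": 0,"dz": 0,"rx": 0,"ry": 0,"rz": 0,"fingers": 1}])

```text
clock: 15.35
tcp_pos: [0.6278, 0.0322, 0.0941]
orientation: [0.001, 0.794, 0.608, 0.001]
wrist_force: [0.3, -0.1, 7.1]
finger_gap: 0.0428
```

>>> servo_tool(deltas=[{"dx": 0,"dy": 0,"dz": 20,"rx": 0,"ry": 0,"rz": 0,"fingers": 1},{"dx": 0,"dy": 0,"dz": 40,"rx": 0,"ry": 0,"rz": 0,"fingers": 1},{"dx": -38.4,"dy": 5.4,"dz": 0,"rx": 0,"ry": 0,"rz": 0.0655,"fingers": 1},{"dx": -38.4,"dy": 5.4,"dz": 0,"rx": 0,"ry": 0,"rz": 0.0655,"fingers": 1},{"dx": -38.4,"dy": 5.4,"dz": 0,"rx": 0,"ry": 0,"rz": 0.0655,"fingers": 1},{"dx": -38.4,"dy": 5.4,"dz": 0,"rx": 0,"ry": 0,"rz": 0.0655,"fingers": 1},{"dx": 0,"dy": 0,"dz": 0,"rx": 0,"ry": 0,"rz": 0,"fingers": 1},{"dx": 0,"dy": 0,"dz": 0,"rx": 0,"ry": 0,"rz": 0,"fingers": 1}])

```text
clock: 16.15
tcp_pos: [0.4726, 0.054, 0.1527]
orientation: [0.001, 0.707, 0.707, 0.001]
wrist_force: [1.0, -0.6, -0.4]
finger_gap: 0.043
```

>>> servo_tool(deltas=[{"dx": -0.8,"dy": 0,"dz": -20,"rx": 0,"ry": 0,"rz": 0,"fingers": 1},{"dx": 0,"dy": 0,"dz": -10,"rx": 0,"ry": 0,"rz": 0,"fingers": 1},{"dx": 0,"dy": 0,"dz": -5.5,"rx": 0,"ry": 0,"rz": 0,"fingers": 1},{"dx": 0,"dy": 0,"dz": 0,"rx": 0,"ry": 0,"rz": 0,"fingers": 1}])

```text
clock: 16.55
tcp_pos: [0.4732, 0.0537, 0.1161]
orientation: [0.0, 0.708, 0.707, 0.0]
wrist_force: [0.8, 0.1, -1.0]
finger_gap: 0.043
```

>>> servo_tool(deltas=[{"dx": 0,"dy": 0,"dz": 0,"rx": 0,"ry": 0,"rz": 0,"fingers": -0.2},{"dx": 0,"dy": 0,"dz": 0,"rx": 0,"ry": 0,"rz": 0,"fingers": -1},{"dx": 0,"dy": 0,"dz": 0,"rx": 0,"ry": 0,"rz": 0,"fingers": -1},{"dx": 0,"dy": 0,"dz": 0,"rx": 0,"ry": 0,"rz": 0,"fingers": -1},{"dx": 0,"dy": 0,"dz": 0,"rx": 0,"ry": 0,"rz": 0,"fingers": -1},{"dx": 0,"dy": 0,"dz": 20,"rx": 0,"ry": 0,"rz": 0,"fingers": -1},{"dx": 0,"dy": 0,"dz": 38,"rx": 0,"ry": 0,"rz": 0,"fingers": -1}])

```text
clock: 17.25
tcp_pos: [0.4699, 0.054, 0.1727]
orientation: [-0.002, 0.707, 0.707, -0.002]
wrist_force: [0.3, 0.1, -0.0]
finger_gap: 0.0853
```

>>> servo_tool(deltas=[{"dx": 39.2,"dy": 19.1,"dz": 0,"rx": 0,"ry": 0,"rz": 0,"fingers": -1},{"dx": 39.2,"dy": 19.1,"dz": 0,"rx": 0,"ry": 0,"rz": 0,"fingers": -1},{"dx": 39.2,"dy": 19.1,"dz": 0,"rx": 0,"ry": 0,"rz": 0,"fingers": -1},{"dx": 39.2,"dy": 19.1,"dz": 0,"rx": 0,"ry": 0,"rz": 0,"fingers": -1},{"dx": 0,"dy": 0,"dz": 0,"rx": 0,"ry": 0,"rz": 0,"fingers": -1},{"dx": 0,"dy": 0,"dz": 0,"rx": 0,"ry": 0,"rz": 0,"fingers": -1}])

```text
clock: 17.85
tcp_pos: [0.6288, 0.1306, 0.1733]
orientation: [-0.001, 0.707, 0.707, -0.001]
wrist_force: [-0.9, -0.1, 0.9]
finger_gap: 0.0852
```

```bash
python3 d.py
```

```text
spacer_a top 0.97 [324, 234, 346, 252] [ 0.482 -0.139]
spacer_a top 0.84 [220, 178, 238, 196] [0.632 0.122]
spacer_a top 0.71 [274, 239, 292, 254] [ 0.477 -0.01 ]
spacer_a top 0.7 [246, 236, 266, 261] [0.475 0.057]
spacer_a top 0.6 [298, 238, 319, 257] [ 0.472 -0.073]
foot_base top 0.66 [407, 253, 428, 268] [ 0.431 -0.342]
spacer_a side 0.83 [219, 230, 239, 253] [0.623 0.127]
spacer_a side 0.57 [300, 184, 317, 199] [ 0.482 -0.168]
spacer_a side 0.56 [286, 211, 305, 226] [ 0.478 -0.033]
spacer_a side 0.49 [291, 197, 310, 216] [ 0.483 -0.09 ]
spacer_a side 0.39 [233, 146, 242, 180] [ 0.766 -0.227]
foot_base side 0.6 [328, 161, 345, 175] [ 0.43  -0.331]
```

>>> servo_tool(deltas=[{"dx": 0,"dy": 0,"dz": -40,"rx": 0,"ry": 0,"rz": 0,"fingers": -1},{"dx": 0,"dy": 0,"dz": -30,"rx": 0,"ry": 0,"rz": 0,"fingers": -1},{"dx": 0,"dy": 0,"dz": -12,"rx": 0,"ry": 0,"rz": 0,"fingers": -1},{"dx": 0,"dy": 0,"dz": 0,"rx": 0,"ry": 0,"rz": 0,"fingers": 1},{"dx": 0,"dy": 0,"dz": 0,"rx": 0,"ry": 0,"rz": 0,"fingers": 1},{"dx": 0,"dy": 0,"dz": 0,"rx": 0,"ry": 0,"rz": 0,"fingers": 1},{"dx": 0,"dy": 0,"dz": 0,"rx": 0,"ry": 0,"rz": 0,"fingers": 1},{"dx": 0,"dy": 0,"dz": 0,"rx": 0,"ry": 0,"rz": 0,"fingers": 1}])

```text
clock: 18.95
tcp_pos: [0.6302, 0.1304, 0.0947]
orientation: [0.001, 0.707, 0.707, 0.001]
wrist_force: [-0.7, -0.5, 6.8]
finger_gap: 0.0355
```

>>> servo_tool(deltas=[{"dx": 0,"dy": 0,"dz": 20,"rx": 0,"ry": 0,"rz": 0,"fingers": 1},{"dx": 0,"dy": 0,"dz": 40,"rx": 0,"ry": 0,"rz": 0,"fingers": 1},{"dx": -39.1,"dy": -3.1,"dz": 0,"rx": 0,"ry": 0,"rz": 0,"fingers": 1},{"dx": -39.1,"dy": -3.1,"dz": 0,"rx": 0,"ry": 0,"rz": 0,"fingers": 1},{"dx": -39.1,"dy": -3.1,"dz": 0,"rx": 0,"ry": 0,"rz": 0,"fingers": 1},{"dx": -39.1,"dy": -3.1,"dz": 0,"rx": 0,"ry": 0,"rz": 0,"fingers": 1},{"dx": 0,"dy": 0,"dz": 0,"rx": 0,"ry": 0,"rz": 0,"fingers": 1},{"dx": 0,"dy": 0,"dz": 0,"rx": 0,"ry": 0,"rz": 0,"fingers": 1}])

```text
clock: 19.75
tcp_pos: [0.472, 0.1179, 0.1532]
orientation: [0.0, 0.707, 0.707, 0.001]
wrist_force: [0.6, 0.6, -0.2]
finger_gap: 0.0353
```

>>> servo_tool(deltas=[{"dx": 0,"dy": 0,"dz": -20,"rx": 0,"ry": 0,"rz": 0,"fingers": 1},{"dx": 0,"dy": 0,"dz": -15,"rx": 0,"ry": 0,"rz": 0,"fingers": 1},{"dx": 0,"dy": 0,"dz": -10,"rx": 0,"ry": 0,"rz": 0,"fingers": 1},{"dx": 0,"dy": 0,"dz": -4,"rx": 0,"ry": 0,"rz": 0,"fingers": 1},{"dx": 0,"dy": 0,"dz": 0,"rx": 0,"ry": 0,"rz": 0,"fingers": 1}])

```text
clock: 20.25
tcp_pos: [0.4735, 0.1179, 0.1033]
orientation: [0.0, 0.707, 0.707, 0.0]
wrist_force: [0.4, -0.6, -2.3]
finger_gap: 0.035
```

>>> servo_tool(deltas=[{"dx": 0,"dy": 0,"dz": 0,"rx": 0,"ry": 0,"rz": 0,"fingers": -0.2},{"dx": 0,"dy": 0,"dz": 0,"rx": 0,"ry": 0,"rz": 0,"fingers": -1},{"dx": 0,"dy": 0,"dz": 0,"rx": 0,"ry": 0,"rz": 0,"fingers": -1},{"dx": 0,"dy": 0,"dz": 0,"rx": 0,"ry": 0,"rz": 0,"fingers": -1},{"dx": 0,"dy": 0,"dz": 0,"rx": 0,"ry": 0,"rz": 0,"fingers": -1},{"dx": 0,"dy": 0,"dz": 30,"rx": 0,"ry": 0,"rz": 0,"fingers": -1},{"dx": 0,"dy": 0,"dz": 40,"rx": 0,"ry": 0,"rz": 0,"fingers": -1},{"dx": 0,"dy": -20,"dz": 30,"rx": 0,"ry": 0,"rz": 0,"fingers": -1}])

```text
clock: 21.05
tcp_pos: [0.4726, 0.0989, 0.2053]
orientation: [0.0, 0.707, 0.708, 0.001]
wrist_force: [1.0, -1.7, 0.9]
finger_gap: 0.0849
```

>>> servo_tool(deltas=[{"dx": 0,"dy": -45,"dz": 0,"rx": 0,"ry": 0,"rz": 0,"fingers": -1},{"dx": 0,"dy": -45,"dz": 0,"rx": 0,"ry": 0,"rz": 0,"fingers": -1},{"dx": 0,"dy": 0,"dz": 0,"rx": 0,"ry": 0,"rz": 0,"fingers": -1},{"dx": 0,"dy": 0,"dz": 0,"rx": 0,"ry": 0,"rz": 0,"fingers": -1}])

```text
clock: 21.45
tcp_pos: [0.4723, 0.007, 0.2035]
orientation: [-0.0, 0.708, 0.706, 0.0]
wrist_force: [0.4, 0.5, 0.7]
finger_gap: 0.0852
```

Run:
```python
from h import *
T=read_camera('top');S=read_camera('side')
np.savez('v.npz',T=T['img'],S=S['img'])
save('c4.png',np.vstack([S['img'][130:270,200:400],T['img'][220:300,120:320]]),2.7)
for n,c in(('top',T),('side',S)):
    for t,b in(('fixture',SH['fixture']),('foot_base',SH['foot_base']),('top_plate',SH['top_plate'])):
        for r in cut_out(t,n)[:3]:
            q=quad(c,r['region'],.02);print(n,t,round(r['confidence'],2),[int(v) for v in r['extent']],fit([(c,r['region'])],(q[0],q[1],0),b) if r['confidence']>.4 else q)
```

```text
top fixture 0.75 [133, 242, 177, 283] ([np.float64(447.7), np.float64(313.6), np.float64(-11.6)], np.float64(0.959))
top fixture 0.62 [405, 252, 429, 267] ([np.float64(452.5), np.float64(-338.0), np.float64(-32.6)], np.float64(0.257))
top foot_base 0.68 [407, 251, 429, 269] ([np.float64(436.1), np.float64(-339.3), np.float64(-2.4)], np.float64(0.955))
top foot_base 0.5 [283, 228, 359, 269] ([np.float64(438.1), np.float64(-86.1), np.float64(11.9)], np.float64(0.166))
top top_plate 0.95 [343, 304, 369, 325] ([np.float64(310.4), np.float64(-183.7), np.float64(11.1)], np.float64(0.948))
top top_plate 0.67 [365, 247, 392, 261] ([np.float64(455.0), np.float64(-249.9), np.float64(-2.1)], np.float64(0.919))
top top_plate 0.62 [453, 259, 471, 275] ([np.float64(415.9), np.float64(-454.1), np.float64(-18.8)], np.float64(0.704))
side fixture 0.7 [236, 290, 282, 341] ([np.float64(449.3), np.float64(313.2), np.float64(-10.8)], np.float64(0.904))
side foot_base 0.64 [257, 189, 326, 278] ([np.float64(438.9), np.float64(24.7), np.float64(14.3)], np.float64(0.117))
side foot_base 0.52 [330, 159, 346, 175] ([np.float64(438.1), np.float64(-341.6), np.float64(-5.8)], np.float64(0.875))
side top_plate 0.6 [355, 199, 371, 212] ([np.float64(312.0), np.float64(-180.4), np.float64(9.4)], np.float64(0.931))
side top_plate 0.58 [362, 171, 372, 181] ([np.float64(330.1), np.float64(-357.0), np.float64(21.6)], np.float64(0.605))
side top_plate 0.53 [357, 180, 366, 190] ([np.float64(327.0), np.float64(-281.6), np.float64(6.6)], np.float64(0.404))
```

View pics/c4.png

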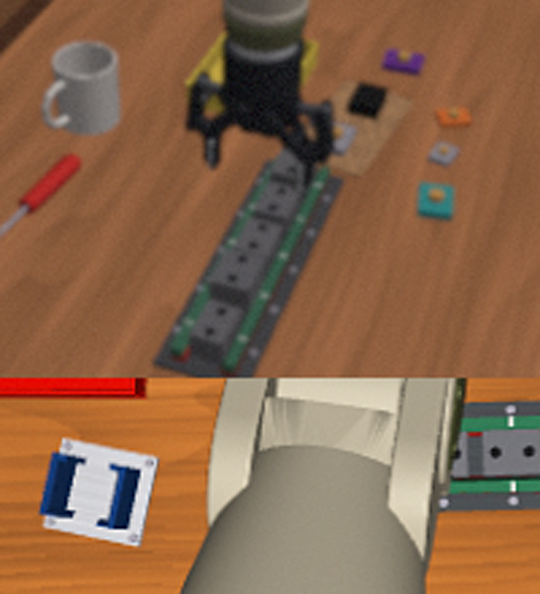

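>>> servo_tool(deltas=[{"dx": -4.4,"dy": -43.5,"dz": -8,"rx": 0,"ry": 0,"rz": -0.006,"fingers": -1},{"dx": -4.4,"dy": -43.5,"dz": -8,"rx": 0,"ry": 0,"rz": -0.006,"fingers": -1},{"dx": -4.4,"dy": -43.5,"dz": -8,"rx": 0,"ry": 0,"rz": -0.006,"fingers": -1},{"dx": -4.4,"dy": -43.5,"dz": -8,"rx": 0,"ry": 0,"rz": -0.006,"fingers": -1},{"dx": -4.4,"dy": -43.5,"dz": -8,"rx": 0,"ry": 0,"rz": -0.006,"fingers": -1},{"dx": -4.4,"dy": -43.5,"dz": -8,"rx": 0,"ry": 0,"rz": -0.006,"fingers": -1},{"dx": -4.4,"dy": -43.5,"dz": -8,"rx": 0,"ry": 0,"rz": -0.006,"fingers": -1},{"dx": -4.4,"dy": -43.5,"dz": -8,"rx": 0,"ry": 0,"rz": -0.006,"fingers": -1}])

```text
clock: 22.65
tcp_pos: [0.4372, -0.3416, 0.1391]
orientation: [0.0, 0.724, 0.69, 0.0]
wrist_force: [0.0, 0.1, 0.4]
finger_gap: 0.0856
```

>>> servo_tool(deltas=[{"dx": 0,"dy": 0,"dz": -20,"rx": 0,"ry": 0,"rz": 0,"fingers": -1},{"dx": 0,"dy": 0,"dz": 0,"rx": 0,"ry": 0,"rz": 0,"fingers": -1},{"dx": 0,"dy": 0,"dz": 0,"rx": 0,"ry": 0,"rz": 0,"fingers": -1}])

```text
clock: 22.95
tcp_pos: [0.4369, -0.339, 0.119]
orientation: [-0.001, 0.724, 0.69, 0.0]
wrist_force: [1.2, 0.7, -0.6]
finger_gap: 0.0855
```

Run:
```python
from h import *
for n in('side','top'):
    c=read_camera(n)
    for r in cut_out('foot_base',n)[:2]: print(n,round(r['confidence'],2),[int(v) for v in r['extent']])
```

```text
side 0.63 [330, 161, 343, 177]
top 0.59 [409, 254, 420, 269]
```

>>> servo_tool(deltas=[{"dx": 0,"dy": 0,"dz": -28,"rx": 0,"ry": 0,"rz": 0,"fingers": -1},{"dx": 0,"dy": 0,"dz": -10,"rx": 0,"ry": 0,"rz": 0,"fingers": -1},{"dx": 0,"dy": 0,"dz": 0,"rx": 0,"ry": 0,"rz": 0,"fingers": 1},{"dx": 0,"dy": 0,"dz": 0,"rx": 0,"ry": 0,"rz": 0,"fingers": 1},{"dx": 0,"dy": 0,"dz": 0,"rx": 0,"ry": 0,"rz": 0,"fingers": 1},{"dx": 0,"dy": 0,"dz": 0,"rx": 0,"ry": 0,"rz": 0,"fingers": 1},{"dx": 0,"dy": 0,"dz": 0,"rx": 0,"ry": 0,"rz": 0,"fingers": 1},{"dx": 0,"dy": 0,"dz": 0,"rx": 0,"ry": 0,"rz": 0,"fingers": 1}])

```text
clock: 23.95
tcp_pos: [0.4379, -0.3407, 0.0826]
orientation: [0.001, 0.724, 0.69, 0.0]
wrist_force: [0.5, 1.0, 6.4]
finger_gap: 0.0387
```

>>> servo_tool(deltas=[{"dx": 0,"dy": 0,"dz": 15,"rx": 0,"ry": 0,"rz": 0,"fingers": 1},{"dx": 0,"dy": 0,"dz": 30,"rx": 0,"ry": 0,"rz": 0,"fingers": 1},{"dx": 0,"dy": 0,"dz": 40,"rx": 0,"ry": 0,"rz": 0,"fingers": 1},{"dx": 0,"dy": 0,"dz": 20,"rx": 0,"ry": 0,"rz": 0,"fingers": 1},{"dx": 0,"dy": 0,"dz": 0,"rx": 0,"ry": 0,"rz": 0,"fingers": 1}])

```text
clock: 24.45
tcp_pos: [0.4386, -0.3416, 0.1899]
orientation: [0.003, 0.724, 0.69, 0.0]
wrist_force: [-0.6, 0.9, -0.1]
finger_gap: 0.0392
```

>>> servo_tool(deltas=[{"dx": 0.7,"dy": 43.6,"dz": 0,"rx": 0,"ry": 0,"rz": -0.01,"fingers": 1},{"dx": 0.7,"dy": 43.6,"dz": 0,"rx": 0,"ry": 0,"rz": -0.01,"fingers": 1},{"dx": 0.7,"dy": 43.6,"dz": 0,"rx": 0,"ry": 0,"rz": -0.01,"fingers": 1},{"dx": 0.7,"dy": 43.6,"dz": 0,"rx": 0,"ry": 0,"rz": -0.01,"fingers": 1},{"dx": 0.7,"dy": 43.6,"dz": 0,"rx": 0,"ry": 0,"rz": -0.01,"fingers": 1},{"dx": 0.7,"dy": 43.6,"dz": 0,"rx": 0,"ry": 0,"rz": -0.01,"fingers": 1},{"dx": 0.7,"dy": 43.6,"dz": 0,"rx": 0,"ry": 0,"rz": -0.01,"fingers": 1},{"dx": 0.7,"dy": 43.6,"dz": 0,"rx": 0,"ry": 0,"rz": -0.01,"fingers": 1}])

```text
clock: 25.25
tcp_pos: [0.4417, 0.0104, 0.1852]
orientation: [-0.001, 0.752, 0.66, -0.001]
wrist_force: [0.1, -0.1, -0.6]
finger_gap: 0.039
```

>>> servo_tool(deltas=[{"dx": 0.7,"dy": 43.6,"dz": 0,"rx": 0,"ry": 0,"rz": -0.01,"fingers": 1},{"dx": 0.7,"dy": 43.6,"dz": 0,"rx": 0,"ry": 0,"rz": -0.01,"fingers": 1},{"dx": 0.7,"dy": 43.6,"dz": 0,"rx": 0,"ry": 0,"rz": -0.01,"fingers": 1},{"dx": 0.7,"dy": 43.6,"dz": 0,"rx": 0,"ry": 0,"rz": -0.01,"fingers": 1},{"dx": 0.7,"dy": 43.6,"dz": 0,"rx": 0,"ry": 0,"rz": -0.01,"fingers": 1},{"dx": 0.7,"dy": 43.6,"dz": 0,"rx": 0,"ry": 0,"rz": -0.01,"fingers": 1},{"dx": 0.7,"dy": 43.6,"dz": 0,"rx": 0,"ry": 0,"rz": -0.008,"fingers": 1}])

```text
clock: 25.95
tcp_pos: [0.4467, 0.3153, 0.1848]
orientation: [-0.0, 0.773, 0.634, -0.001]
wrist_force: [1.8, -0.1, -0.9]
finger_gap: 0.0387
```

>>> servo_tool(deltas=[{"dx": 0,"dy": 0,"dz": -20,"rx": 0,"ry": 0,"rz": 0,"fingers": 1},{"dx": 0,"dy": 0,"dz": 0,"rx": 0,"ry": 0,"rz": 0,"fingers": 1},{"dx": 0,"dy": 0,"dz": 0,"rx": 0,"ry": 0,"rz": 0,"fingers": 1}])

```text
clock: 26.25
tcp_pos: [0.4465, 0.313, 0.1649]
orientation: [-0.0, 0.773, 0.634, -0.002]
wrist_force: [0.5, -0.1, -0.9]
finger_gap: 0.039
```

Run:
```python
from h import *
c=read_camera('side');I=c['img']
save('c5.png',I[230:360,190:340],4)
for r in cut_out('foot_base','side')[:2]: print(round(r['confidence'],2),r['extent'],fit([(c,r['region'])],(448,313,-.19),box(40,52,18,89)))
```

```text
0.89 [246.7, 284.6, 264.6, 308.7] ([np.float64(454.7), np.float64(318.9), np.float64(24.7)], np.float64(0.678))
```

View pics/c5.png

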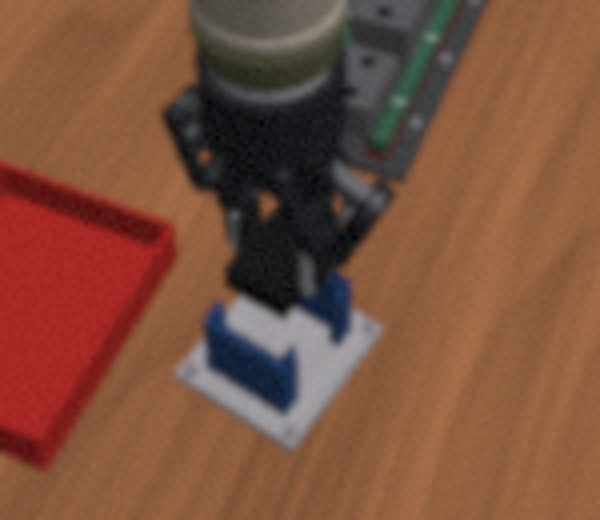

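The base hangs over the pocket, square to it. Next I lower it while watching the forces.

>>> servo_tool(deltas=[{"dx": 1.2,"dy": 0,"dz": -22,"rx": 0,"ry": 0,"rz": 0,"fingers": 1},{"dx": 0,"dy": 0,"dz": -14,"rx": 0,"ry": 0,"rz": 0,"fingers": 1},{"dx": 0,"dy": 0,"dz": 0,"rx": 0,"ry": 0,"rz": 0,"fingers": 1}])

```text
clock: 26.65
tcp_pos: [0.4483, 0.3123, 0.1293]
orientation: [-0.0, 0.774, 0.633, -0.001]
wrist_force: [-0.3, -0.7, -1.2]
finger_gap: 0.0386
```

>>> servo_tool(deltas=[{"dx": 0,"dy": 0,"dz": -10,"rx": 0,"ry": 0,"rz": 0,"fingers": 1},{"dx": 0,"dy": 0,"dz": 0,"rx": 0,"ry": 0,"rz": 0,"fingers": 1}])

```text
clock: 26.85
tcp_pos: [0.449, 0.3134, 0.1202]
orientation: [0.0, 0.773, 0.634, -0.0]
wrist_force: [-0.9, -0.6, -0.7]
finger_gap: 0.039
```

>>> servo_tool(deltas=[{"dx": 0,"dy": 0,"dz": -15,"rx": 0,"ry": 0,"rz": 0,"fingers": 1},{"dx": 0,"dy": 0,"dz": -12,"rx": 0,"ry": 0,"rz": 0,"fingers": 1},{"dx": 0,"dy": 0,"dz": -8,"rx": 0,"ry": 0,"rz": 0,"fingers": 1},{"dx": 0,"dy": 0,"dz": 0,"rx": 0,"ry": 0,"rz": 0,"fingers": 1}])

```text
clock: 27.25
tcp_pos: [0.4489, 0.3138, 0.0849]
orientation: [-0.0, 0.773, 0.634, -0.0]
wrist_force: [-0.3, -0.2, -0.2]
finger_gap: 0.039
```

>>> servo_tool(deltas=[{"dx": 0,"dy": 0,"dz": 0,"rx": 0,"ry": 0,"rz": 0,"fingers": -0.2},{"dx": 0,"dy": 0,"dz": 0,"rx": 0,"ry": 0,"rz": 0,"fingers": -1},{"dx": 0,"dy": 0,"dz": 0,"rx": 0,"ry": 0,"rz": 0,"fingers": -1},{"dx": 0,"dy": 0,"dz": 0,"rx": 0,"ry": 0,"rz": 0,"fingers": -1},{"dx": 0,"dy": 0,"dz": 0,"rx": 0,"ry": 0,"rz": 0,"fingers": -1},{"dx": 0,"dy": 0,"dz": 25,"rx": 0,"ry": 0,"rz": 0,"fingers": -1},{"dx": 0,"dy": 0,"dz": 40,"rx": 0,"ry": 0,"rz": 0,"fingers": -1},{"dx": 0,"dy": 0,"dz": 35,"rx": 0,"ry": 0,"rz": 0,"fingers": -1}])

```text
clock: 28.05
tcp_pos: [0.4487, 0.3137, 0.1865]
orientation: [-0.0, 0.773, 0.634, -0.0]
wrist_force: [1.1, 0.1, 0.3]
finger_gap: 0.0855
```

>>> servo_tool(deltas=[{"dx": 3,"dy": -40.5,"dz": 0,"rx": 0,"ry": 0,"rz": 0.0247,"fingers": -1},{"dx": 3,"dy": -40.5,"dz": 0,"rx": 0,"ry": 0,"rz": 0.0247,"fingers": -1},{"dx": 3,"dy": -40.5,"dz": 0,"rx": 0,"ry": 0,"rz": 0.0247,"fingers": -1},{"dx": 3,"dy": -40.5,"dz": 0,"rx": 0,"ry": 0,"rz": 0.0247,"fingers": -1},{"dx": 3,"dy": -40.5,"dz": 0,"rx": 0,"ry": 0,"rz": 0.0247,"fingers": -1},{"dx": 3,"dy": -40.5,"dz": 0,"rx": 0,"ry": 0,"rz": 0.0247,"fingers": -1},{"dx": 3,"dy": -40.5,"dz": 0,"rx": 0,"ry": 0,"rz": 0.0247,"fingers": -1},{"dx": 3,"dy": -40.5,"dz": 0,"rx": 0,"ry": 0,"rz": 0.0247,"fingers": -1}])

```text
clock: 28.85
tcp_pos: [0.4728, -0.0118, 0.1857]
orientation: [0.0, 0.707, 0.708, 0.0]
wrist_force: [1.6, 0.7, 0.2]
finger_gap: 0.0854
```

>>> servo_tool(deltas=[{"dx": 0,"dy": 0,"dz": -10,"rx": 0,"ry": 0,"rz": 0,"fingers": -1},{"dx": 0,"dy": 0,"dz": 0,"rx": 0,"ry": 0,"rz": 0,"fingers": -1}])

```text
clock: 29.05
tcp_pos: [0.4722, -0.0109, 0.1745]
orientation: [-0.001, 0.708, 0.706, -0.0]
wrist_force: [-0.5, 0.4, -0.9]
finger_gap: 0.0852
```

Run:
```python
from h import *
c=read_camera('side');T=read_camera('top')
save('c6.png',np.hstack([c['img'][190:350,210:360],T['img'][190:350,120:270]]),2.6)
for n in('side','top'):
  for t in('spacer_a','foot_base'):
    for r in cut_out(t,n):
      if r['confidence']>.3: print(n,t,round(r['confidence'],2),[int(v) for v in r['extent']])
for y in(-138,-74,-10,54,118): print(y,proj(c,[[.473,y/1e3,.03]]).round(0),proj(T,[[.473,y/1e3,.03]]).round(0))
```

```text
side spacer_a 0.64 [276, 223, 296, 245]
side spacer_a 0.58 [284, 211, 302, 229]
side spacer_a 0.56 [274, 239, 290, 262]
side spacer_a 0.51 [292, 196, 311, 216]
side spacer_a 0.49 [299, 183, 309, 198]
side foot_base 0.63 [250, 305, 274, 321]
top spacer_a 0.89 [302, 235, 322, 256]
top spacer_a 0.88 [322, 234, 347, 253]
top foot_base 0.55 [142, 256, 163, 272]
-138 [[309. 195.]] [[336. 247.]]
-74 [[302. 207.]] [[310. 247.]]
-10 [[295. 221.]] [[283. 248.]]
54 [[288. 235.]] [[257. 249.]]
118 [[280. 251.]] [[231. 250.]]
```

View pics/c6.png

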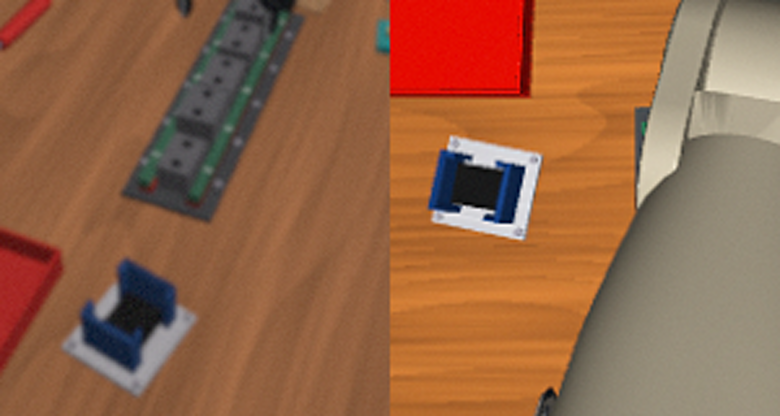

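The base lies flat in the pocket and all spacers are in place. I pick the right-width spacer at station 0.

>>> servo_tool(deltas=[{"dx": 0.5,"dy": 0.5,"dz": -40,"rx": 0,"ry": 0,"rz": 0,"fingers": -1},{"dx": 0,"dy": 0,"dz": -24,"rx": 0,"ry": 0,"rz": 0,"fingers": -1},{"dx": 0,"dy": 0,"dz": -5,"rx": 0,"ry": 0,"rz": 0,"fingers": -1},{"dx": 0,"dy": 0,"dz": 0,"rx": 0,"ry": 0,"rz": 0,"fingers": 1},{"dx": 0,"dy": 0,"dz": 0,"rx": 0,"ry": 0,"rz": 0,"fingers": 1},{"dx": 0,"dy": 0,"dz": 0,"rx": 0,"ry": 0,"rz": 0,"fingers": 1},{"dx": 0,"dy": 0,"dz": 0,"rx": 0,"ry": 0,"rz": 0,"fingers": 1},{"dx": 0,"dy": 0,"dz": 0,"rx": 0,"ry": 0,"rz": 0,"fingers": 1}])

```text
clock: 30.15
tcp_pos: [0.4733, -0.0097, 0.1078]
orientation: [0.0, 0.707, 0.707, -0.0]
wrist_force: [-3.0, -0.2, 6.2]
finger_gap: 0.0389
```

>>> servo_tool(deltas=[{"dx": 0,"dy": 0,"dz": 15,"rx": 0,"ry": 0,"rz": 0,"fingers": 1},{"dx": 0,"dy": 0,"dz": 35,"rx": 0,"ry": 0,"rz": 0,"fingers": 1},{"dx": 0,"dy": 0,"dz": 35,"rx": 0,"ry": 0,"rz": 0,"fingers": 1},{"dx": 0,"dy": 0,"dz": 0,"rx": 0,"ry": 0,"rz": 0,"fingers": 1},{"dx": 0,"dy": 0,"dz": 0,"rx": 0,"ry": 0,"rz": 0,"fingers": 1}])

```text
clock: 30.65
tcp_pos: [0.4743, -0.0098, 0.1929]
orientation: [0.002, 0.707, 0.707, 0.001]
wrist_force: [-0.2, 0.0, -0.9]
finger_gap: 0.0389
```

>>> servo_tool(deltas=[{"dx": -3.2,"dy": 40.4,"dz": 0,"rx": 0,"ry": 0,"rz": -0.0247,"fingers": 1},{"dx": -3.2,"dy": 40.4,"dz": 0,"rx": 0,"ry": 0,"rz": -0.0247,"fingers": 1},{"dx": -3.2,"dy": 40.4,"dz": 0,"rx": 0,"ry": 0,"rz": -0.0247,"fingers": 1},{"dx": -3.2,"dy": 40.4,"dz": 0,"rx": 0,"ry": 0,"rz": -0.0247,"fingers": 1},{"dx": -3.2,"dy": 40.4,"dz": 0,"rx": 0,"ry": 0,"rz": -0.0247,"fingers": 1},{"dx": -3.2,"dy": 40.4,"dz": 0,"rx": 0,"ry": 0,"rz": -0.0247,"fingers": 1},{"dx": -3.2,"dy": 40.4,"dz": 0,"rx": 0,"ry": 0,"rz": -0.0247,"fingers": 1},{"dx": -3.2,"dy": 40.4,"dz": 0,"rx": 0,"ry": 0,"rz": -0.0247,"fingers": 1}])

```text
clock: 31.45
tcp_pos: [0.4467, 0.3148, 0.1899]
orientation: [-0.0, 0.774, 0.634, -0.001]
wrist_force: [1.1, -0.4, -0.2]
finger_gap: 0.039
```

>>> servo_tool(deltas=[{"dx": 0,"dy": 0,"dz": -20,"rx": 0,"ry": 0,"rz": 0,"fingers": 1},{"dx": 0,"dy": 0,"dz": -10,"rx": 0,"ry": 0,"rz": 0,"fingers": 1},{"dx": 0,"dy": 0,"dz": 0,"rx": 0,"ry": 0,"rz": 0,"fingers": 1},{"dx": 0,"dy": 0,"dz": 0,"rx": 0,"ry": 0,"rz": 0,"fingers": 1}])

```text
clock: 31.85
tcp_pos: [0.4474, 0.3125, 0.1607]
orientation: [-0.0, 0.774, 0.634, -0.001]
wrist_force: [-0.1, -0.9, -0.7]
finger_gap: 0.039
```

>>> servo_tool(deltas=[{"dx": 0.8,"dy": 0.5,"dz": -10,"rx": 0,"ry": 0,"rz": 0,"fingers": 1},{"dx": 0,"dy": 0,"dz": -12,"rx": 0,"ry": 0,"rz": 0,"fingers": 1},{"dx": 0,"dy": 0,"dz": -10,"rx": 0,"ry": 0,"rz": 0,"fingers": 1},{"dx": 0,"dy": 0,"dz": -8,"rx": 0,"ry": 0,"rz": 0,"fingers": 1},{"dx": 0,"dy": 0,"dz": 0,"rx": 0,"ry": 0,"rz": 0,"fingers": 1},{"dx": 0,"dy": 0,"dz": 0,"rx": 0,"ry": 0,"rz": 0,"fingers": 1}])

```text
clock: 32.45
tcp_pos: [0.4504, 0.3129, 0.1237]
orientation: [0.002, 0.774, 0.633, 0.002]
wrist_force: [-0.9, -4.1, 15.3]
finger_gap: 0.0389
```

Run:
```python
from h import *
c=read_camera('side');T=read_camera('top')
save('c7.png',np.hstack([c['img'][260:350,220:320],T['img'][215:305,110:210]]),4)
```

```text
(no output)
```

View pics/c7.png

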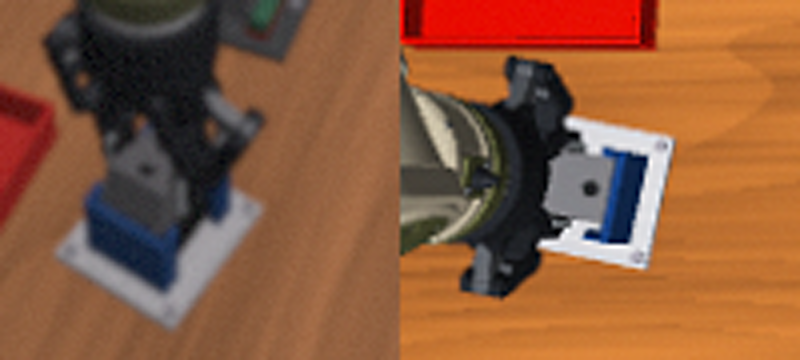

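>>> servo_tool(deltas=[{"dx": 0,"dy": 0,"dz": 20,"rx": 0,"ry": 0,"rz": 0,"fingers": 1},{"dx": 0,"dy": 0,"dz": 30,"rx": 0,"ry": 0,"rz": 0,"fingers": 1},{"dx": 0,"dy": 0,"dz": 0,"rx": 0,"ry": 0,"rz": 0,"fingers": 1},{"dx": 0,"dy": 0,"dz": 0,"rx": 0,"ry": 0,"rz": 0,"fingers": 1}])

```text
clock: 32.95
tcp_pos: [0.4494, 0.3139, 0.1718]
orientation: [0.0, 0.773, 0.634, 0.001]
wrist_force: [-0.4, 0.4, -0.6]
finger_gap: 0.0386
```

Run:
```python
from h import *
c=read_camera('side');T=read_camera('top')
s=env.get_state();p=s['tcp_pos'];print(p,s['orientation'])
# expected spacer outline drawn
im={}
for n,C in(('s',c),('t',T)):
    I=cv2.resize(C['img'],None,fx=5,fy=5,interpolation=cv2.INTER_CUBIC)
    for P in boxpts((p[0]*1e3,p[1]*1e3,np.radians(-11.3)),[(.04,.052,p[2]-.0943,p[2]-.0623)]):
        q=(proj(C,P)*5+2).astype(int)
        for i in range(8):
            for b in(1,2,4):
                if i<i^b: cv2.line(I,tuple(map(int,q[i])),tuple(map(int,q[i^b])),(0,255,0),1)
    im[n]=I
cv2.imwrite('pics/c8.png',np.hstack([im['s'][250*5:350*5,225*5:305*5],im['t'][210*5:310*5,125*5:205*5]])[:,:,::-1])
```

```text
[0.44825354 0.31349851 0.17037361] [-1.00085243e-04  7.73399611e-01  6.33918451e-01 -6.55806814e-04]
```

View pics/c8.png

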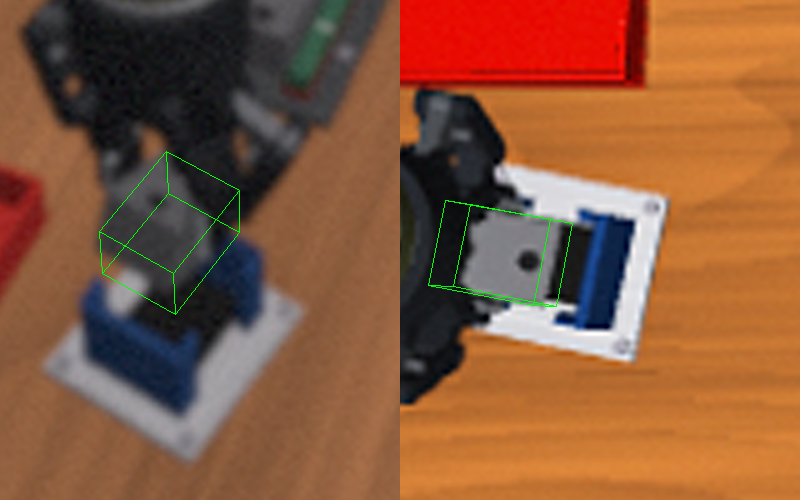

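The spacer has tilted about the jaw axis: the grip slackened. I'll set it down on the free worktop at y≈215 between gauge and fixture, let it level there, and regrip it.

>>> servo_tool(deltas=[{"dx": 0,"dy": -49,"dz": 0,"rx": 0,"ry": 0,"rz": 0,"fingers": 1},{"dx": 0,"dy": -49,"dz": 0,"rx": 0,"ry": 0,"rz": 0,"fingers": 1},{"dx": 0,"dy": 0,"dz": -40,"rx": 0,"ry": 0,"rz": 0,"fingers": 1},{"dx": 0,"dy": 0,"dz": -20,"rx": 0,"ry": 0,"rz": 0,"fingers": 1},{"dx": 0,"dy": 0,"dz": -5,"rx": 0,"ry": 0,"rz": 0,"fingers": 1},{"dx": 0,"dy": 0,"dz": 0,"rx": 0,"ry": 0,"rz": 0,"fingers": 1}])

```text
clock: 33.65
tcp_pos: [0.4476, 0.2157, 0.1051]
orientation: [-0.001, 0.773, 0.634, -0.002]
wrist_force: [0.7, -0.1, -1.0]
finger_gap: 0.0385
```

>>> servo_tool(deltas=[{"dx": 0,"dy": 0,"dz": -3,"rx": 0,"ry": 0,"rz": 0,"fingers": 1},{"dx": 0,"dy": 0,"dz": 0,"rx": 0,"ry": 0,"rz": 0,"fingers": 1}])

```text
clock: 33.85
tcp_pos: [0.4492, 0.2166, 0.104]
orientation: [0.0, 0.773, 0.634, 0.001]
wrist_force: [-0.5, -0.1, -0.6]
finger_gap: 0.039
```

>>> servo_tool(deltas=[{"dx": 0,"dy": 0,"dz": -3,"rx": 0,"ry": 0,"rz": 0,"fingers": 1},{"dx": 0,"dy": 0,"dz": 0,"rx": 0,"ry": 0,"rz": 0,"fingers": 1}])

```text
clock: 34.05
tcp_pos: [0.4488, 0.2163, 0.1006]
orientation: [0.0, 0.773, 0.634, 0.0]
wrist_force: [-0.6, -0.0, -0.8]
finger_gap: 0.0393
```

>>> servo_tool(deltas=[{"dx": 0,"dy": 0,"dz": -3,"rx": 0,"ry": 0,"rz": 0,"fingers": 1},{"dx": 0,"dy": 0,"dz": 0,"rx": 0,"ry": 0,"rz": 0,"fingers": 1}])

```text
clock: 34.25
tcp_pos: [0.4485, 0.2161, 0.0972]
orientation: [-0.0, 0.773, 0.634, -0.0]
wrist_force: [-0.1, -0.5, -0.6]
finger_gap: 0.0388
```

>>> servo_tool(deltas=[{"dx": 0,"dy": 0,"dz": -3,"rx": 0,"ry": 0,"rz": 0,"fingers": 1},{"dx": 0,"dy": 0,"dz": 0,"rx": 0,"ry": 0,"rz": 0,"fingers": 1}])

```text
clock: 34.45
tcp_pos: [0.4488, 0.2161, 0.0943]
orientation: [0.0, 0.773, 0.634, 0.0]
wrist_force: [0.8, 0.2, 0.3]
finger_gap: 0.0391
```

>>> servo_tool(deltas=[{"dx": 0,"dy": 0,"dz": -3,"rx": 0,"ry": 0,"rz": 0,"fingers": 1},{"dx": 0,"dy": 0,"dz": 0,"rx": 0,"ry": 0,"rz": 0,"fingers": 1}])

```text
clock: 34.65
tcp_pos: [0.4491, 0.2168, 0.0932]
orientation: [-0.0, 0.773, 0.634, 0.001]
wrist_force: [-4.5, 2.6, 15.8]
finger_gap: 0.0388
```

>>> servo_tool(deltas=[{"dx": 0,"dy": 0,"dz": -3,"rx": 0,"ry": 0,"rz": 0,"fingers": 1},{"dx": 0,"dy": 0,"dz": 0,"rx": 0,"ry": 0,"rz": 0,"fingers": 1}])

```text
clock: 34.85
tcp_pos: [0.4495, 0.2181, 0.0915]
orientation: [-0.001, 0.773, 0.635, 0.003]
wrist_force: [-6.8, 6.1, 24.4]
finger_gap: 0.0387
```

>>> servo_tool(deltas=[{"dx": 0,"dy": 0,"dz": 4,"rx": 0,"ry": 0,"rz": 0,"fingers": 1},{"dx": 0,"dy": 0,"dz": 0,"rx": 0,"ry": 0,"rz": 0,"fingers": -0.2},{"dx": 0,"dy": 0,"dz": 0,"rx": 0,"ry": 0,"rz": 0,"fingers": -1},{"dx": 0,"dy": 0,"dz": 0,"rx": 0,"ry": 0,"rz": 0,"fingers": -1},{"dx": 0,"dy": 0,"dz": 0,"rx": 0,"ry": 0,"rz": 0,"fingers": -1},{"dx": 0,"dy": 0,"dz": 40,"rx": 0,"ry": 0,"rz": 0,"fingers": -1},{"dx": 0,"dy": 0,"dz": 40,"rx": 0,"ry": 0,"rz": 0,"fingers": -1},{"dx": 0,"dy": -40,"dz": 0,"rx": 0,"ry": 0,"rz": 0,"fingers": -1}])

```text
clock: 35.65
tcp_pos: [0.4523, 0.1789, 0.1773]
orientation: [0.002, 0.772, 0.636, 0.005]
wrist_force: [1.9, -0.8, -0.4]
finger_gap: 0.0852
```

>>> servo_tool(deltas=[{"dx": 0,"dy": -45,"dz": 0,"rx": 0,"ry": 0,"rz": 0,"fingers": -1},{"dx": 0,"dy": -45,"dz": 0,"rx": 0,"ry": 0,"rz": 0,"fingers": -1},{"dx": 0,"dy": 0,"dz": 0,"rx": 0,"ry": 0,"rz": 0,"fingers": -1},{"dx": 0,"dy": 0,"dz": 0,"rx": 0,"ry": 0,"rz": 0,"fingers": -1}])

```text
clock: 36.05
tcp_pos: [0.4487, 0.085, 0.1723]
orientation: [-0.0, 0.774, 0.633, -0.0]
wrist_force: [-0.5, 0.1, -0.2]
finger_gap: 0.0851
```

Run:
```python
from h import *
C={n:read_camera(n) for n in('side','top')}
for n in C:
  for r in cut_out('spacer_a',n):
    w=at_z(C[n],[np.array(r['extent']).reshape(2,2).mean(0)],.016)[0]
    print(n,round(r['confidence'],2),[int(v) for v in r['extent']],w[:2].round(3),fit([(C[n],r['region'])],(w[0]*1e3,w[1]*1e3,-.2),SP(40)) if w[1]>.16 else '')
save('c9.png',np.hstack([C['side']['img'][210:350,210:330],C['top']['img'][200:340,120:240]]),3.2)
```

```text
side 0.83 [270, 242, 288, 265] [0.475 0.117] 
side 0.78 [279, 221, 299, 245] [0.476 0.033] 
side 0.61 [291, 209, 301, 218] [ 0.484 -0.055] 
side 0.59 [262, 270, 286, 296] [0.45  0.216] ([np.float64(452.1), np.float64(217.9), np.float64(-15.6)], np.float64(0.933))
side 0.57 [311, 184, 317, 200] [ 0.465 -0.172] 
top 0.95 [246, 238, 268, 260] [0.472 0.055] 
top 0.92 [297, 236, 320, 255] [ 0.477 -0.073]
```

View pics/c9.png

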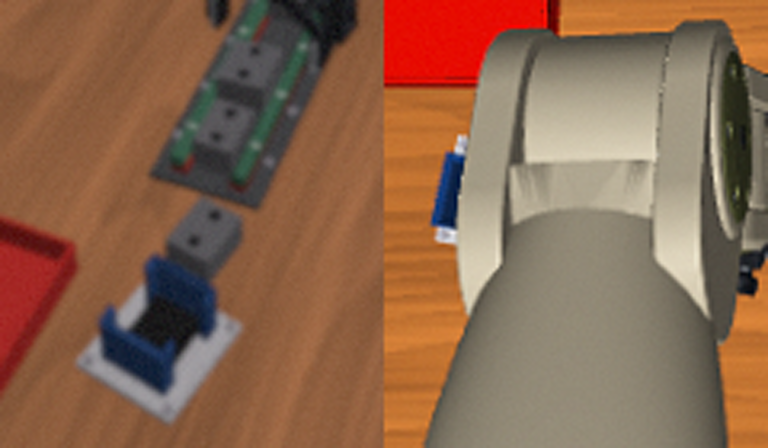

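The spacer lies flat at about (450,219). I regrip it centred, with a firmer grip.

>>> servo_tool(deltas=[{"dx": 0.3,"dy": 44.6,"dz": 0,"rx": 0,"ry": 0,"rz": 0,"fingers": -1},{"dx": 0.3,"dy": 44.6,"dz": 0,"rx": 0,"ry": 0,"rz": 0,"fingers": -1},{"dx": 0.3,"dy": 44.6,"dz": 0,"rx": 0,"ry": 0,"rz": 0,"fingers": -1},{"dx": 0,"dy": 0,"dz": 0,"rx": 0,"ry": 0,"rz": 0,"fingers": -1},{"dx": 0,"dy": 0,"dz": -40,"rx": 0,"ry": 0,"rz": 0,"fingers": -1},{"dx": 0,"dy": 0,"dz": -31,"rx": 0,"ry": 0,"rz": 0,"fingers": -1},{"dx": 0,"dy": 0,"dz": -10,"rx": 0,"ry": 0,"rz": 0,"fingers": -1},{"dx": 0,"dy": 0,"dz": 0,"rx": 0,"ry": 0,"rz": 0,"fingers": -1}])

```text
clock: 37.05
tcp_pos: [0.448, 0.2197, 0.09]
orientation: [-0.001, 0.773, 0.635, -0.002]
wrist_force: [-0.2, 0.3, 0.9]
finger_gap: 0.0856
```

>>> servo_tool(deltas=[{"dx": 0,"dy": 0,"dz": 0,"rx": 0,"ry": 0,"rz": 0,"fingers": 1},{"dx": 0,"dy": 0,"dz": 0,"rx": 0,"ry": 0,"rz": 0,"fingers": 1},{"dx": 0,"dy": 0,"dz": 0,"rx": 0,"ry": 0,"rz": 0,"fingers": 1},{"dx": 0,"dy": 0,"dz": 0,"rx": 0,"ry": 0,"rz": 0,"fingers": 1},{"dx": 0,"dy": 0,"dz": 0,"rx": 0,"ry": 0,"rz": 0,"fingers": 1}], newtons=55)

```text
clock: 37.55
tcp_pos: [0.4508, 0.2201, 0.0931]
orientation: [0.001, 0.773, 0.634, 0.002]
wrist_force: [-0.3, -0.1, 5.7]
finger_gap: 0.0385
```

>>> servo_tool(deltas=[{"dx": 0,"dy": 0,"dz": 20,"rx": 0,"ry": 0,"rz": 0,"fingers": 1},{"dx": 0,"dy": 0,"dz": 30,"rx": 0,"ry": 0,"rz": 0,"fingers": 1},{"dx": 0,"dy": 0,"dz": 35,"rx": 0,"ry": 0,"rz": 0,"fingers": 1},{"dx": 0,"dy": 0,"dz": 0,"rx": 0,"ry": 0,"rz": 0,"fingers": 1}])

```text
clock: 37.95
tcp_pos: [0.4524, 0.2207, 0.1815]
orientation: [0.002, 0.773, 0.634, 0.004]
wrist_force: [1.3, -0.1, 0.0]
finger_gap: 0.0386
```

>>> servo_tool(deltas=[{"dx": -1,"dy": 46.6,"dz": 0,"rx": 0,"ry": 0,"rz": 0,"fingers": 1},{"dx": -1,"dy": 46.6,"dz": 0,"rx": 0,"ry": 0,"rz": 0,"fingers": 1},{"dx": 0,"dy": 0,"dz": -18,"rx": 0,"ry": 0,"rz": 0,"fingers": 1},{"dx": 0,"dy": 0,"dz": 0,"rx": 0,"ry": 0,"rz": 0,"fingers": 1},{"dx": 0,"dy": 0,"dz": 0,"rx": 0,"ry": 0,"rz": 0,"fingers": 1}])

```text
clock: 38.45
tcp_pos: [0.4468, 0.3124, 0.1578]
orientation: [-0.0, 0.773, 0.634, -0.001]
wrist_force: [0.2, -0.1, -0.2]
finger_gap: 0.0385
```

>>> servo_tool(deltas=[{"dx": 1.2,"dy": 0.8,"dz": -8,"rx": 0,"ry": 0,"rz": 0,"fingers": 1},{"dx": 0,"dy": 0,"dz": -10,"rx": 0,"ry": 0,"rz": 0,"fingers": 1},{"dx": 0,"dy": 0,"dz": -10,"rx": 0,"ry": 0,"rz": 0,"fingers": 1},{"dx": 0,"dy": 0,"dz": 0,"rx": 0,"ry": 0,"rz": 0,"fingers": 1}])

```text
clock: 38.85
tcp_pos: [0.4478, 0.3128, 0.1286]
orientation: [-0.0, 0.773, 0.634, -0.002]
wrist_force: [-0.3, -0.5, -0.6]
finger_gap: 0.0384
```

>>> servo_tool(deltas=[{"dx": 0,"dy": 0,"dz": -7,"rx": 0,"ry": 0,"rz": 0,"fingers": 1},{"dx": 0,"dy": 0,"dz": 0,"rx": 0,"ry": 0,"rz": 0,"fingers": 1}])

```text
clock: 39.05
tcp_pos: [0.4484, 0.3136, 0.1226]
orientation: [-0.0, 0.773, 0.634, -0.001]
wrist_force: [-0.0, 1.3, -0.4]
finger_gap: 0.0383
```

Free at 29 mm, where it jammed before. I lower the rest of the way.

>>> servo_tool(deltas=[{"dx": 0,"dy": 0,"dz": -4.5,"rx": 0,"ry": 0,"rz": 0,"fingers": 1},{"dx": 0,"dy": 0,"dz": 0,"rx": 0,"ry": 0,"rz": 0,"fingers": 1},{"dx": 0,"dy": 0,"dz": 0,"rx": 0,"ry": 0,"rz": 0,"fingers": 1}])

```text
clock: 39.35
tcp_pos: [0.4487, 0.3139, 0.1189]
orientation: [0.0, 0.773, 0.634, 0.0]
wrist_force: [0.6, -0.1, -0.4]
finger_gap: 0.0386
```

>>> servo_tool(deltas=[{"dx": 0,"dy": 0,"dz": -1.5,"rx": 0,"ry": 0,"rz": 0,"fingers": 1},{"dx": 0,"dy": 0,"dz": 0,"rx": 0,"ry": 0,"rz": 0,"fingers": -0.2},{"dx": 0,"dy": 0,"dz": 0,"rx": 0,"ry": 0,"rz": 0,"fingers": -1},{"dx": 0,"dy": 0,"dz": 0,"rx": 0,"ry": 0,"rz": 0,"fingers": -1},{"dx": 0,"dy": 0,"dz": 0,"rx": 0,"ry": 0,"rz": 0,"fingers": -1},{"dx": 0,"dy": 0,"dz": 0,"rx": 0,"ry": 0,"rz": 0,"fingers": -1},{"dx": 0,"dy": 0,"dz": 25,"rx": 0,"ry": 0,"rz": 0,"fingers": -1},{"dx": 0,"dy": 0,"dz": 40,"rx": 0,"ry": 0,"rz": 0,"fingers": -1}])

```text
clock: 40.15
tcp_pos: [0.447, 0.3129, 0.1805]
orientation: [-0.001, 0.773, 0.634, -0.003]
wrist_force: [0.6, 0.5, 0.1]
finger_gap: 0.0854
```

>>> servo_tool(deltas=[{"dx": 2.7,"dy": -43,"dz": 0,"rx": 0,"ry": 0,"rz": 0.022,"fingers": -1},{"dx": 2.7,"dy": -43,"dz": 0,"rx": 0,"ry": 0,"rz": 0.022,"fingers": -1},{"dx": 2.7,"dy": -43,"dz": 0,"rx": 0,"ry": 0,"rz": 0.022,"fingers": -1},{"dx": 2.7,"dy": -43,"dz": 0,"rx": 0,"ry": 0,"rz": 0.022,"fingers": -1},{"dx": 2.7,"dy": -43,"dz": 0,"rx": 0,"ry": 0,"rz": 0.022,"fingers": -1},{"dx": 2.7,"dy": -43,"dz": 0,"rx": 0,"ry": 0,"rz": 0.022,"fingers": -1},{"dx": 2.7,"dy": -43,"dz": 0,"rx": 0,"ry": 0,"rz": 0.022,"fingers": -1},{"dx": 2.7,"dy": -43,"dz": 0,"rx": 0,"ry": 0,"rz": 0.022,"fingers": -1}])

```text
clock: 40.95
tcp_pos: [0.4702, -0.0319, 0.1827]
orientation: [0.0, 0.714, 0.7, 0.0]
wrist_force: [1.2, 0.5, 0.3]
finger_gap: 0.0852
```

>>> servo_tool(deltas=[{"dx": 2.7,"dy": -43,"dz": 0,"rx": 0,"ry": 0,"rz": 0.021,"fingers": -1},{"dx": 0,"dy": 0,"dz": 0,"rx": 0,"ry": 0,"rz": 0,"fingers": -1},{"dx": 0,"dy": 0,"dz": 0,"rx": 0,"ry": 0,"rz": 0,"fingers": -1}])

```text
clock: 41.25
tcp_pos: [0.4729, -0.0741, 0.1824]
orientation: [-0.0, 0.708, 0.706, 0.0]
wrist_force: [-0.2, 0.9, -0.3]
finger_gap: 0.0854
```

Run:
```python
from h import *
C={n:read_camera(n) for n in('side','top')}
for n in C:
  for r in cut_out('spacer_a',n):
    if r['confidence']<.3: continue
    w=at_z(C[n],[np.array(r['extent']).reshape(2,2).mean(0)],.03)[0]
    f=''
    if w[1]>.2: f=fit([(C[n],r['region'])],(449,313,-.2),SP(40,24))
    elif -.14<w[1]<0: f=fit([(C[n],r['region'])],(w[0]*1e3,w[1]*1e3,0),SP(40,13.5))
    print(n,round(r['confidence'],2),[int(v) for v in r['extent']],w[:2].round(3),f)
```

```text
side 0.86 [246, 295, 270, 320] [0.454 0.305] ([np.float64(450.5), np.float64(308.6), np.float64(-14.5)], np.float64(0.79))
side 0.84 [276, 224, 298, 243] [0.475 0.05 ] 
side 0.8 [270, 242, 289, 264] [0.47  0.125] 
side 0.63 [301, 186, 314, 202] [ 0.477 -0.141] 
side 0.54 [291, 196, 312, 218] [ 0.474 -0.074] ([np.float64(475.6), np.float64(-72.2), np.float64(-1.4)], np.float64(0.924))
top 0.92 [141, 253, 160, 268] [0.45  0.321] ([np.float64(448.8), np.float64(317.8), np.float64(-11.1)], np.float64(0.849))
top 0.86 [218, 239, 245, 257] [0.476 0.116] 
top 0.72 [243, 240, 269, 259] [0.47  0.056]
```

>>> servo_tool(deltas=[{"dx": 0.5,"dy": 2.2,"dz": -40,"rx": 0,"ry": 0,"rz": 0,"fingers": -1},{"dx": 0,"dy": 0,"dz": -30,"rx": 0,"ry": 0,"rz": 0,"fingers": -1},{"dx": 0,"dy": 0,"dz": -7.5,"rx": 0,"ry": 0,"rz": 0,"fingers": -1},{"dx": 0,"dy": 0,"dz": 0,"rx": 0,"ry": 0,"rz": 0,"fingers": 1},{"dx": 0,"dy": 0,"dz": 0,"rx": 0,"ry": 0,"rz": 0,"fingers": 1},{"dx": 0,"dy": 0,"dz": 0,"rx": 0,"ry": 0,"rz": 0,"fingers": 1},{"dx": 0,"dy": 0,"dz": 0,"rx": 0,"ry": 0,"rz": 0,"fingers": 1},{"dx": 0,"dy": 0,"dz": 0,"rx": 0,"ry": 0,"rz": 0,"fingers": 1}])

```text
clock: 42.25
tcp_pos: [0.4735, -0.071, 0.1064]
orientation: [0.0, 0.707, 0.707, 0.0]
wrist_force: [-3.0, 0.8, 6.2]
finger_gap: 0.0384
```

>>> servo_tool(deltas=[{"dx": 0,"dy": 0,"dz": 15,"rx": 0,"ry": 0,"rz": 0,"fingers": 1},{"dx": 0,"dy": 0,"dz": 35,"rx": 0,"ry": 0,"rz": 0,"fingers": 1},{"dx": 0,"dy": 0,"dz": 45,"rx": 0,"ry": 0,"rz": 0,"fingers": 1},{"dx": 0,"dy": 0,"dz": 0,"rx": 0,"ry": 0,"rz": 0,"fingers": 1},{"dx": 0,"dy": 0,"dz": 0,"rx": 0,"ry": 0,"rz": 0,"fingers": 1}])

```text
clock: 42.75
tcp_pos: [0.4748, -0.0714, 0.2021]
orientation: [0.002, 0.707, 0.707, 0.001]
wrist_force: [-0.5, -0.0, -1.1]
finger_gap: 0.0388
```

>>> servo_tool(deltas=[{"dx": -2.8,"dy": 42.8,"dz": 0,"rx": 0,"ry": 0,"rz": -0.022,"fingers": 1},{"dx": -2.8,"dy": 42.8,"dz": 0,"rx": 0,"ry": 0,"rz": -0.022,"fingers": 1},{"dx": -2.8,"dy": 42.8,"dz": 0,"rx": 0,"ry": 0,"rz": -0.022,"fingers": 1},{"dx": -2.8,"dy": 42.8,"dz": 0,"rx": 0,"ry": 0,"rz": -0.022,"fingers": 1},{"dx": -2.8,"dy": 42.8,"dz": 0,"rx": 0,"ry": 0,"rz": -0.022,"fingers": 1},{"dx": -2.8,"dy": 42.8,"dz": 0,"rx": 0,"ry": 0,"rz": -0.022,"fingers": 1},{"dx": -2.8,"dy": 42.8,"dz": 0,"rx": 0,"ry": 0,"rz": -0.022,"fingers": 1},{"dx": -2.8,"dy": 42.8,"dz": 0,"rx": 0,"ry": 0,"rz": -0.022,"fingers": 1}])

```text
clock: 43.55
tcp_pos: [0.45, 0.2729, 0.1987]
orientation: [-0.0, 0.767, 0.642, -0.001]
wrist_force: [0.4, -0.7, -0.7]
finger_gap: 0.0383
```

>>> servo_tool(deltas=[{"dx": -2.8,"dy": 42.8,"dz": 0,"rx": 0,"ry": 0,"rz": -0.021,"fingers": 1},{"dx": 0,"dy": 0,"dz": -15,"rx": 0,"ry": 0,"rz": 0,"fingers": 1},{"dx": 0,"dy": 0,"dz": -15,"rx": 0,"ry": 0,"rz": 0,"fingers": 1},{"dx": 0,"dy": 0,"dz": 0,"rx": 0,"ry": 0,"rz": 0,"fingers": 1},{"dx": 0,"dy": 0,"dz": 0,"rx": 0,"ry": 0,"rz": 0,"fingers": 1}])

```text
clock: 44.05
tcp_pos: [0.4476, 0.3138, 0.169]
orientation: [-0.0, 0.773, 0.634, -0.001]
wrist_force: [0.0, 1.4, -0.7]
finger_gap: 0.0379
```

Run:
```python
from h import *
c=read_camera('side');T=read_camera('top')
s=env.get_state();p=s['tcp_pos'];print(p,s['orientation'])
im={}
for n,C in(('s',c),('t',T)):
    I=cv2.resize(C['img'],None,fx=5,fy=5,interpolation=cv2.INTER_CUBIC)
    for bb,col in(((.04,.052,p[2]-.0929,p[2]-.0609),(0,255,0)),((.04,.052,.024,.056),(255,255,0))):
      for P in boxpts((p[0]*1e3,p[1]*1e3,np.radians(-11.3)),[bb]):
        q=(proj(C,P)*5+2).astype(int)
        for i in range(8):
            for b in(1,2,4):
                if i<i^b: cv2.line(I,tuple(map(int,q[i])),tuple(map(int,q[i^b])),col,1)
    im[n]=I
cv2.imwrite('pics/c10.png',np.hstack([im['s'][250*5:350*5,225*5:305*5],im['t'][210*5:310*5,125*5:205*5]])[:,:,::-1])
```

```text
[0.44861082 0.31401184 0.17026306] [6.26650285e-05 7.73430016e-01 6.33881674e-01 1.72780500e-04]
```

View pics/c10.png

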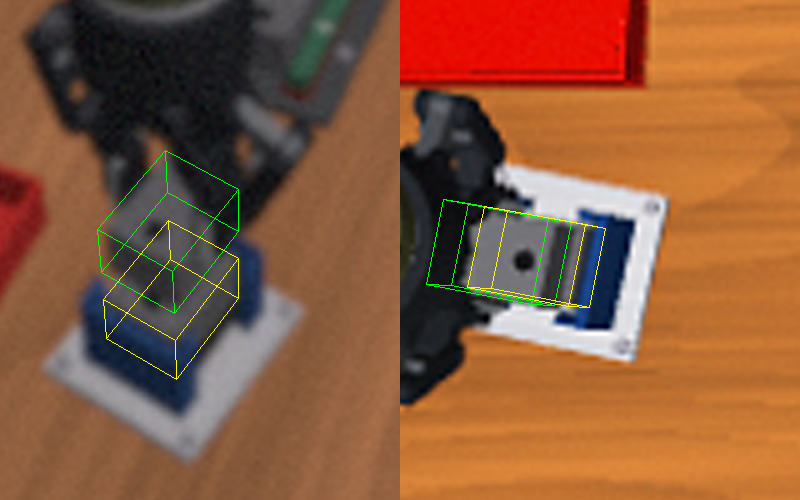

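The held spacer is level and in line with the lower one. I lower it.

>>> servo_tool(deltas=[{"dx": 0.3,"dy": 0,"dz": -12,"rx": 0,"ry": 0,"rz": 0,"fingers": 1},{"dx": 0,"dy": 0,"dz": -6,"rx": 0,"ry": 0,"rz": 0,"fingers": 1},{"dx": 0,"dy": 0,"dz": 0,"rx": 0,"ry": 0,"rz": 0,"fingers": 1},{"dx": 0,"dy": 0,"dz": 0,"rx": 0,"ry": 0,"rz": 0,"fingers": 1}])

```text
clock: 44.55
tcp_pos: [0.4485, 0.314, 0.1516]
orientation: [-0.0, 0.773, 0.634, -0.0]
wrist_force: [0.6, -0.5, -0.8]
finger_gap: 0.0384
```

>>> servo_tool(deltas=[{"dx": 0,"dy": 0,"dz": -2,"rx": 0,"ry": 0,"rz": 0,"fingers": 1},{"dx": 0,"dy": 0,"dz": 0,"rx": 0,"ry": 0,"rz": 0,"fingers": 1}])

```text
clock: 44.75
tcp_pos: [0.4489, 0.3144, 0.15]
orientation: [0.0, 0.773, 0.634, 0.0]
wrist_force: [0.5, 0.7, -0.8]
finger_gap: 0.0383
```

>>> servo_tool(deltas=[{"dx": 0,"dy": 0,"dz": -1.5,"rx": 0,"ry": 0,"rz": 0,"fingers": 1},{"dx": 0,"dy": 0,"dz": 0,"rx": 0,"ry": 0,"rz": 0,"fingers": 1},{"dx": 0,"dy": 0,"dz": 0,"rx": 0,"ry": 0,"rz": 0,"fingers": 1}])

```text
clock: 45.05
tcp_pos: [0.4493, 0.3144, 0.1498]
orientation: [0.001, 0.773, 0.634, 0.001]
wrist_force: [-1.1, -1.9, 7.2]
finger_gap: 0.0387
```

>>> servo_tool(deltas=[{"dx": 0,"dy": 0,"dz": 0,"rx": 0,"ry": 0,"rz": 0,"fingers": -0.2},{"dx": 0,"dy": 0,"dz": 0,"rx": 0,"ry": 0,"rz": 0,"fingers": -1},{"dx": 0,"dy": 0,"dz": 0,"rx": 0,"ry": 0,"rz": 0,"fingers": -1},{"dx": 0,"dy": 0,"dz": 0,"rx": 0,"ry": 0,"rz": 0,"fingers": -1},{"dx": 0,"dy": 0,"dz": 0,"rx": 0,"ry": 0,"rz": 0,"fingers": -1},{"dx": 0,"dy": 0,"dz": 25,"rx": 0,"ry": 0,"rz": 0,"fingers": -1},{"dx": 0,"dy": 0,"dz": 35,"rx": 0,"ry": 0,"rz": 0,"fingers": -1}])

```text
clock: 45.75
tcp_pos: [0.4473, 0.3135, 0.2069]
orientation: [-0.001, 0.773, 0.634, -0.003]
wrist_force: [1.1, 0.2, -0.1]
finger_gap: 0.0854
```

>>> servo_tool(deltas=[{"dx": 0.5,"dy": -43.5,"dz": 0,"rx": 0,"ry": 0,"rz": 0.0132,"fingers": -1},{"dx": 0.5,"dy": -43.5,"dz": 0,"rx": 0,"ry": 0,"rz": 0.0132,"fingers": -1},{"dx": 0.5,"dy": -43.5,"dz": 0,"rx": 0,"ry": 0,"rz": 0.0132,"fingers": -1},{"dx": 0.5,"dy": -43.5,"dz": 0,"rx": 0,"ry": 0,"rz": 0.0132,"fingers": -1},{"dx": 0.5,"dy": -43.5,"dz": 0,"rx": 0,"ry": 0,"rz": 0.0132,"fingers": -1},{"dx": 0.5,"dy": -43.5,"dz": 0,"rx": 0,"ry": 0,"rz": 0.0132,"fingers": -1},{"dx": 0.5,"dy": -43.5,"dz": 0,"rx": 0,"ry": 0,"rz": 0.0132,"fingers": -1},{"dx": 0,"dy": 0,"dz": 0,"rx": 0,"ry": 0,"rz": 0,"fingers": -1}])

```text
clock: 46.55
tcp_pos: [0.4526, 0.0055, 0.2086]
orientation: [0.001, 0.745, 0.667, -0.0]
wrist_force: [-0.3, -0.2, 0.9]
finger_gap: 0.0853
```

Run:
```python
from h import *
C={n:read_camera(n) for n in('side','top')}
for n in C:
  for r in cut_out('spacer_a',n):
    w=at_z(C[n],[np.array(r['extent']).reshape(2,2).mean(0)],.056)[0]
    if w[1]>.2 and w[0]<.5: print(n,round(r['confidence'],2),[int(v) for v in r['extent']],fit([(C[n],r['region'])],(449,313,-.2),SP(40,56)))
  for r in cut_out('top_plate',n):
    w=at_z(C[n],[np.array(r['extent']).reshape(2,2).mean(0)],.014)[0]
    if abs(w[0]-.454)<.05 and abs(w[1]+.25)<.06: print('plate',n,round(r['confidence'],2),fit([(C[n],r['region'])],(w[0]*1e3,w[1]*1e3,0),SH['top_plate']))
save('c11.png',np.hstack([C['side']['img'][265:345,220:310],C['top']['img'][220:300,120:210]]),4.4)
```

```text
side 0.76 [242, 285, 273, 317] ([np.float64(449.8), np.float64(310.5), np.float64(-11.2)], np.float64(0.959))
side 0.6 [249, 303, 271, 319] ([np.float64(437.6), np.float64(318.4), np.float64(19.6)], np.float64(0.143))
top 0.8 [134, 247, 158, 270] ([np.float64(448.7), np.float64(313.2), np.float64(-10.3)], np.float64(0.918))
plate top 0.6 ([np.float64(453.4), np.float64(-250.8), np.float64(0.4)], np.float64(0.905))
```

View pics/c11.png

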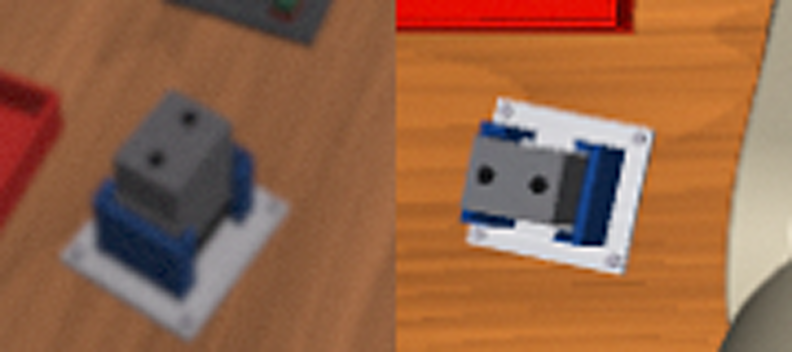

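>>> servo_tool(deltas=[{"dx": 0.3,"dy": -42.8,"dz": -8,"rx": 0,"ry": 0,"rz": 0.015,"fingers": -1},{"dx": 0.3,"dy": -42.8,"dz": -8,"rx": 0,"ry": 0,"rz": 0.015,"fingers": -1},{"dx": 0.3,"dy": -42.8,"dz": -14,"rx": 0,"ry": 0,"rz": 0.015,"fingers": -1},{"dx": 0.3,"dy": -42.8,"dz": -14,"rx": 0,"ry": 0,"rz": 0.015,"fingers": -1},{"dx": 0.3,"dy": -42.8,"dz": -20,"rx": 0,"ry": 0,"rz": 0.015,"fingers": -1},{"dx": 0,"dy": -42.8,"dz": -20,"rx": 0,"ry": 0,"rz": 0.015,"fingers": -1},{"dx": 0,"dy": 0,"dz": 0,"rx": 0,"ry": 0,"rz": 0,"fingers": -1},{"dx": 0,"dy": 0,"dz": 0,"rx": 0,"ry": 0,"rz": 0,"fingers": -1}])

```text
clock: 47.65
tcp_pos: [0.4536, -0.2464, 0.1236]
orientation: [-0.001, 0.712, 0.702, 0.0]
wrist_force: [0.3, 0.3, 0.3]
finger_gap: 0.0856
```

Run:
```python
from h import *
for n in('side','top'):
    c=read_camera(n)
    for r in cut_out('top_plate',n):
        w=at_z(c,[np.array(r['extent']).reshape(2,2).mean(0)],.014)[0]
        if abs(w[0]-.454)<.06 and abs(w[1]+.25)<.07: print('plate',n,round(r['confidence'],2),r['extent'],w,fit([(c,r['region'])],(w[0]*1e3,w[1]*1e3,0),SH['top_plate']))
```

```text
plate side 0.67 [313.1, 174.4, 330.4, 186.1] [ 0.46126621 -0.24709836  0.014     ] ([np.float64(457.1), np.float64(-254.3), np.float64(-2.4)], np.float64(0.867))
plate top 0.66 [366.8, 249.5, 374.9, 259.1] [ 0.45215654 -0.22512325  0.014     ] ([np.float64(452.0), np.float64(-220.3), np.float64(10.1)], np.float64(0.226))
```

>>> servo_tool(deltas=[{"dx": 1,"dy": -5.5,"dz": -20,"rx": 0,"ry": 0,"rz": 0,"fingers": -1},{"dx": 0,"dy": 0,"dz": -18,"rx": 0,"ry": 0,"rz": 0,"fingers": -1},{"dx": 0,"dy": 0,"dz": -7.5,"rx": 0,"ry": 0,"rz": 0,"fingers": -1},{"dx": 0,"dy": 0,"dz": 0,"rx": 0,"ry": 0,"rz": 0,"fingers": 1},{"dx": 0,"dy": 0,"dz": 0,"rx": 0,"ry": 0,"rz": 0,"fingers": 1},{"dx": 0,"dy": 0,"dz": 0,"rx": 0,"ry": 0,"rz": 0,"fingers": 1},{"dx": 0,"dy": 0,"dz": 0,"rx": 0,"ry": 0,"rz": 0,"fingers": 1},{"dx": 0,"dy": 0,"dz": 0,"rx": 0,"ry": 0,"rz": 0,"fingers": 1}])

```text
clock: 48.65
tcp_pos: [0.4554, -0.2529, 0.0803]
orientation: [0.001, 0.712, 0.702, 0.0]
wrist_force: [-1.0, 2.2, 5.4]
finger_gap: 0.0381
```

>>> servo_tool(deltas=[{"dx": 0,"dy": 0,"dz": 15,"rx": 0,"ry": 0,"rz": 0,"fingers": 1},{"dx": 0,"dy": 0,"dz": 40,"rx": 0,"ry": 0,"rz": 0,"fingers": 1},{"dx": 0,"dy": 0,"dz": 45,"rx": 0,"ry": 0,"rz": 0,"fingers": 1},{"dx": 0,"dy": 0,"dz": 30,"rx": 0,"ry": 0,"rz": 0,"fingers": 1},{"dx": 0,"dy": 0,"dz": 0,"rx": 0,"ry": 0,"rz": 0,"fingers": 1},{"dx": 0,"dy": 0,"dz": 0,"rx": 0,"ry": 0,"rz": 0,"fingers": 1}])

```text
clock: 49.25
tcp_pos: [0.4549, -0.2528, 0.2096]
orientation: [0.001, 0.712, 0.702, 0.0]
wrist_force: [1.0, 0.3, -2.0]
finger_gap: 0.0378
```

>>> servo_tool(deltas=[{"dx": -0.5,"dy": 43.5,"dz": 0,"rx": 0,"ry": 0,"rz": -0.0141,"fingers": 1},{"dx": -0.5,"dy": 43.5,"dz": 0,"rx": 0,"ry": 0,"rz": -0.0141,"fingers": 1},{"dx": -0.5,"dy": 43.5,"dz": 0,"rx": 0,"ry": 0,"rz": -0.0141,"fingers": 1},{"dx": -0.5,"dy": 43.5,"dz": 0,"rx": 0,"ry": 0,"rz": -0.0141,"fingers": 1},{"dx": -0.5,"dy": 43.5,"dz": 0,"rx": 0,"ry": 0,"rz": -0.0141,"fingers": 1},{"dx": -0.5,"dy": 43.5,"dz": 0,"rx": 0,"ry": 0,"rz": -0.0141,"fingers": 1},{"dx": -0.5,"dy": 43.5,"dz": 0,"rx": 0,"ry": 0,"rz": -0.0141,"fingers": 1},{"dx": -0.5,"dy": 43.5,"dz": 0,"rx": 0,"ry": 0,"rz": -0.0141,"fingers": 1}])

```text
clock: 50.05
tcp_pos: [0.4491, 0.0971, 0.207]
orientation: [-0.001, 0.751, 0.66, -0.001]
wrist_force: [0.9, 0.0, -1.0]
finger_gap: 0.0379
```

>>> servo_tool(deltas=[{"dx": -0.5,"dy": 43.5,"dz": 0,"rx": 0,"ry": 0,"rz": -0.0141,"fingers": 1},{"dx": -0.5,"dy": 43.5,"dz": 0,"rx": 0,"ry": 0,"rz": -0.0141,"fingers": 1},{"dx": -0.5,"dy": 43.5,"dz": 0,"rx": 0,"ry": 0,"rz": -0.0141,"fingers": 1},{"dx": 0,"dy": 43.5,"dz": 0,"rx": 0,"ry": 0,"rz": -0.0141,"fingers": 1},{"dx": 0,"dy": 43.5,"dz": 0,"rx": 0,"ry": 0,"rz": -0.0141,"fingers": 1},{"dx": 0,"dy": 0,"dz": -20,"rx": 0,"ry": 0,"rz": 0,"fingers": 1},{"dx": 0,"dy": 0,"dz": 0,"rx": 0,"ry": 0,"rz": 0,"fingers": 1},{"dx": 0,"dy": 0,"dz": 0,"rx": 0,"ry": 0,"rz": 0,"fingers": 1}])

```text
clock: 50.85
tcp_pos: [0.4477, 0.3121, 0.187]
orientation: [-0.0, 0.774, 0.634, -0.002]
wrist_force: [-0.3, -0.8, -1.3]
finger_gap: 0.0376
```

Run:
```python
from h import *
s=env.get_state();p=s['tcp_pos'];print(p.round(4),s['orientation'].round(3))
z=(p[2]-.0763)*1e3
for n in('side','top'):
    c=read_camera(n)
    for r in cut_out('top_plate',n):
        w=at_z(c,[np.array(r['extent']).reshape(2,2).mean(0)],z/1e3)[0]
        if w[1]>.2: print('plate',n,round(r['confidence'],2),[int(v) for v in r['extent']],fit([(c,r['region'])],(449,313,-.2),box(40,52,10,z)+box(18,18,8,z+10)))
```

```text
[0.4477 0.3121 0.187 ] [-0.     0.774  0.634 -0.002]
plate side 0.86 [242, 279, 262, 302] ([np.float64(450.9), np.float64(311.9), np.float64(-3.1)], np.float64(0.671))
plate side 0.63 [234, 295, 286, 344] ([np.float64(449.0), np.float64(313.0), np.float64(-20.1)], np.float64(0.0))
plate top 0.85 [135, 252, 155, 269] ([np.float64(448.2), np.float64(311.8), np.float64(-9.9)], np.float64(0.664))
```

>>> servo_tool(deltas=[{"dx": 0.5,"dy": 0.5,"dz": -12,"rx": 0,"ry": 0,"rz": 0,"fingers": 1},{"dx": 0,"dy": 0,"dz": -7,"rx": 0,"ry": 0,"rz": 0,"fingers": 1},{"dx": 0,"dy": 0,"dz": 0,"rx": 0,"ry": 0,"rz": 0,"fingers": 1},{"dx": 0,"dy": 0,"dz": 0,"rx": 0,"ry": 0,"rz": 0,"fingers": 1}])

```text
clock: 51.45
tcp_pos: [0.4494, 0.3132, 0.1695]
orientation: [-0.0, 0.774, 0.634, -0.0]
wrist_force: [0.7, -1.1, -0.4]
finger_gap: 0.0377
```

>>> servo_tool(deltas=[{"dx": 0,"dy": 0,"dz": -2,"rx": 0,"ry": 0,"rz": 0,"fingers": 1},{"dx": 0,"dy": 0,"dz": 0,"rx": 0,"ry": 0,"rz": 0,"fingers": 1}])

```text
clock: 51.65
tcp_pos: [0.4497, 0.3135, 0.1679]
orientation: [0.0, 0.773, 0.634, 0.0]
wrist_force: [-0.3, -0.6, -2.0]
finger_gap: 0.0378
```

>>> servo_tool(deltas=[{"dx": -0.5,"dy": 0,"dz": -2,"rx": 0,"ry": 0,"rz": 0,"fingers": 1},{"dx": 0,"dy": 0,"dz": 0,"rx": 0,"ry": 0,"rz": 0,"fingers": 1}])

```text
clock: 51.85
tcp_pos: [0.449, 0.3134, 0.1658]
orientation: [0.0, 0.773, 0.634, -0.0]
wrist_force: [-0.7, -0.6, -2.4]
finger_gap: 0.0378
```

>>> servo_tool(deltas=[{"dx": 0,"dy": 0,"dz": -2,"rx": 0,"ry": 0,"rz": 0,"fingers": 1},{"dx": 0,"dy": 0,"dz": 0,"rx": 0,"ry": 0,"rz": 0,"fingers": 1},{"dx": 0,"dy": 0,"dz": 0,"rx": 0,"ry": 0,"rz": 0,"fingers": 1}])

```text
clock: 52.15
tcp_pos: [0.4494, 0.3136, 0.1643]
orientation: [0.0, 0.773, 0.634, 0.0]
wrist_force: [-0.1, 0.5, 2.9]
finger_gap: 0.0382
```

>>> servo_tool(deltas=[{"dx": 0,"dy": 0,"dz": 0,"rx": 0,"ry": 0,"rz": 0,"fingers": -0.2},{"dx": 0,"dy": 0,"dz": 0,"rx": 0,"ry": 0,"rz": 0,"fingers": -1},{"dx": 0,"dy": 0,"dz": 0,"rx": 0,"ry": 0,"rz": 0,"fingers": -1},{"dx": 0,"dy": 0,"dz": 0,"rx": 0,"ry": 0,"rz": 0,"fingers": -1},{"dx": 0,"dy": 0,"dz": 0,"rx": 0,"ry": 0,"rz": 0,"fingers": -1},{"dx": 0,"dy": 0,"dz": 25,"rx": 0,"ry": 0,"rz": 0,"fingers": -1},{"dx": 0,"dy": 0,"dz": 30,"rx": 0,"ry": 0,"rz": 0,"fingers": -1}])

```text
clock: 52.85
tcp_pos: [0.4482, 0.3129, 0.218]
orientation: [-0.0, 0.774, 0.634, -0.002]
wrist_force: [-0.0, 0.2, -0.4]
finger_gap: 0.0853
```

>>> servo_tool(deltas=[{"dx": 3.5,"dy": -37,"dz": 0,"rx": 0,"ry": 0,"rz": 0.028,"fingers": -1},{"dx": 3.5,"dy": -37,"dz": 0,"rx": 0,"ry": 0,"rz": 0.028,"fingers": -1},{"dx": 3.5,"dy": -37,"dz": -8,"rx": 0,"ry": 0,"rz": 0.028,"fingers": -1},{"dx": 3.5,"dy": -37,"dz": -8,"rx": 0,"ry": 0,"rz": 0.028,"fingers": -1},{"dx": 3.5,"dy": -37,"dz": -8,"rx": 0,"ry": 0,"rz": 0.028,"fingers": -1},{"dx": 3.5,"dy": -37,"dz": -8,"rx": 0,"ry": 0,"rz": 0.028,"fingers": -1},{"dx": 3.5,"dy": -37,"dz": -8,"rx": 0,"ry": 0,"rz": 0.028,"fingers": -1},{"dx": 0,"dy": 0,"dz": 0,"rx": 0,"ry": 0,"rz": 0,"fingers": -1}])

```text
clock: 53.65
tcp_pos: [0.4736, 0.051, 0.1781]
orientation: [0.0, 0.71, 0.705, -0.001]
wrist_force: [-0.2, 0.2, 0.0]
finger_gap: 0.0855
```

Run:
```python
from h import *
C={n:read_camera(n) for n in('side','top')}
for n in C:
  for r in cut_out('spacer_a',n):
    if r['confidence']<.3: continue
    w=at_z(C[n],[np.array(r['extent']).reshape(2,2).mean(0)],.03)[0]
    f=fit([(C[n],r['region'])],(w[0]*1e3,w[1]*1e3,0),SP(44,22)) if w[1]<.2 else ''
    print(n,round(r['confidence'],2),[int(v) for v in r['extent']],w[:2].round(3),f)
save('c12.png',np.hstack([C['side']['img'][265:345,220:310],C['top']['img'][220:300,120:210]]),4.4)
```

```text
side 0.74 [246, 292, 273, 320] [0.452 0.299] 
side 0.72 [275, 221, 299, 246] [0.476 0.05 ] ([np.float64(475.3), np.float64(53.8), np.float64(-0.1)], np.float64(0.931))
side 0.61 [273, 242, 287, 263] [0.469 0.124] ([np.float64(469.6), np.float64(131.2), np.float64(13.4)], np.float64(0.786))
side 0.59 [245, 305, 271, 319] [0.449 0.316] 
top 0.64 [154, 252, 159, 272] [0.445 0.305] 
top 0.6 [323, 235, 347, 254] [ 0.477 -0.137] ([np.float64(471.7), np.float64(-134.8), np.float64(-1.3)], np.float64(0.955))
top 0.43 [361, 234, 431, 286] [ 0.434 -0.284] ([np.float64(421.0), np.float64(-331.6), np.float64(44.9)], np.float64(0.176))
```

View pics/c12.png

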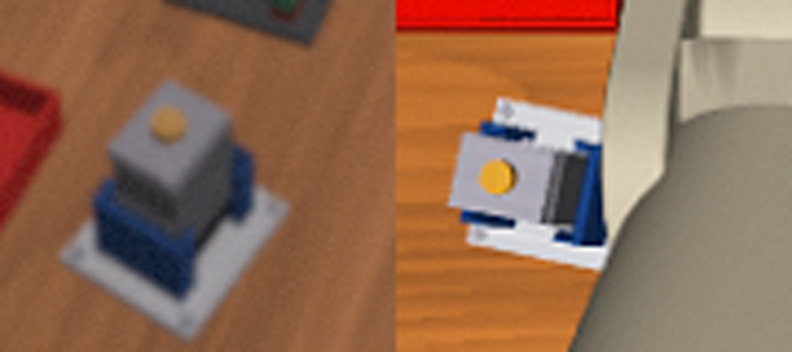

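The foot is complete and square with the boss up. Now the wide spacer at y=54 goes to the red tray.

>>> servo_tool(deltas=[{"dx": 0,"dy": 3.5,"dz": -40,"rx": 0,"ry": 0,"rz": 0,"fingers": -1},{"dx": 0,"dy": 0,"dz": -22,"rx": 0,"ry": 0,"rz": 0,"fingers": -1},{"dx": 0,"dy": 0,"dz": -5,"rx": 0,"ry": 0,"rz": 0,"fingers": -1},{"dx": 0,"dy": 0,"dz": 0,"rx": 0,"ry": 0,"rz": 0,"fingers": 1},{"dx": 0,"dy": 0,"dz": 0,"rx": 0,"ry": 0,"rz": 0,"fingers": 1},{"dx": 0,"dy": 0,"dz": 0,"rx": 0,"ry": 0,"rz": 0,"fingers": 1},{"dx": 0,"dy": 0,"dz": 0,"rx": 0,"ry": 0,"rz": 0,"fingers": 1},{"dx": 0,"dy": 0,"dz": 0,"rx": 0,"ry": 0,"rz": 0,"fingers": 1}])

```text
clock: 54.65
tcp_pos: [0.474, 0.0582, 0.1134]
orientation: [0.0, 0.708, 0.706, 0.001]
wrist_force: [-2.8, 0.4, 5.6]
finger_gap: 0.0424
```

>>> servo_tool(deltas=[{"dx": 0,"dy": 0,"dz": 15,"rx": 0,"ry": 0,"rz": 0,"fingers": 1},{"dx": 0,"dy": 0,"dz": 30,"rx": 0,"ry": 0,"rz": 0,"fingers": 1},{"dx": 0,"dy": 0,"dz": 35,"rx": 0,"ry": 0,"rz": 0,"fingers": 1},{"dx": 0,"dy": 0,"dz": 0,"rx": 0,"ry": 0,"rz": 0,"fingers": 1},{"dx": 0,"dy": 0,"dz": 0,"rx": 0,"ry": 0,"rz": 0,"fingers": 1}])

```text
clock: 55.15
tcp_pos: [0.4746, 0.0579, 0.1934]
orientation: [0.001, 0.708, 0.706, 0.001]
wrist_force: [-0.5, 0.0, -1.1]
finger_gap: 0.0423
```

>>> servo_tool(deltas=[{"dx": 18.5,"dy": 37.7,"dz": 0,"rx": 0,"ry": 0,"rz": 0,"fingers": 1},{"dx": 18.5,"dy": 37.7,"dz": 0,"rx": 0,"ry": 0,"rz": 0,"fingers": 1},{"dx": 18.5,"dy": 37.7,"dz": 0,"rx": 0,"ry": 0,"rz": 0,"fingers": 1},{"dx": 18.5,"dy": 37.7,"dz": 0,"rx": 0,"ry": 0,"rz": 0,"fingers": 1},{"dx": 18.5,"dy": 37.7,"dz": 0,"rx": 0,"ry": 0,"rz": 0,"fingers": 1},{"dx": 18.5,"dy": 37.7,"dz": 0,"rx": 0,"ry": 0,"rz": 0,"fingers": 1},{"dx": 18.5,"dy": 37.7,"dz": 0,"rx": 0,"ry": 0,"rz": 0,"fingers": 1},{"dx": 0,"dy": 0,"dz": 0,"rx": 0,"ry": 0,"rz": 0,"fingers": 1}])

```text
clock: 55.95
tcp_pos: [0.6039, 0.326, 0.1889]
orientation: [-0.001, 0.706, 0.708, -0.0]
wrist_force: [-0.2, 0.9, -1.2]
finger_gap: 0.0426
```

>>> servo_tool(deltas=[{"dx": 0,"dy": -8,"dz": -30,"rx": 0,"ry": 0,"rz": 0,"fingers": 1},{"dx": 0,"dy": 0,"dz": -35,"rx": 0,"ry": 0,"rz": 0,"fingers": 1},{"dx": 0,"dy": 0,"dz": -17,"rx": 0,"ry": 0,"rz": 0,"fingers": 1},{"dx": 0,"dy": 0,"dz": -8,"rx": 0,"ry": 0,"rz": 0,"fingers": 1},{"dx": 0,"dy": 0,"dz": 0,"rx": 0,"ry": 0,"rz": 0,"fingers": 1}])

```text
clock: 56.45
tcp_pos: [0.6019, 0.3129, 0.0999]
orientation: [-0.001, 0.708, 0.706, -0.002]
wrist_force: [-0.2, 1.1, -0.5]
finger_gap: 0.0425
```

>>> servo_tool(deltas=[{"dx": 0,"dy": 0,"dz": 0,"rx": 0,"ry": 0,"rz": 0,"fingers": -0.4},{"dx": 0,"dy": 0,"dz": 0,"rx": 0,"ry": 0,"rz": 0,"fingers": -0.4},{"dx": 0,"dy": 0,"dz": 0,"rx": 0,"ry": 0,"rz": 0,"fingers": -0.4},{"dx": 0,"dy": 0,"dz": 20,"rx": 0,"ry": 0,"rz": 0,"fingers": -0.4},{"dx": 0,"dy": 0,"dz": 45,"rx": 0,"ry": 0,"rz": 0,"fingers": -0.4},{"dx": 0,"dy": 0,"dz": 30,"rx": 0,"ry": 0,"rz": 0,"fingers": -1}])

```text
clock: 57.05
tcp_pos: [0.6037, 0.3141, 0.2002]
orientation: [0.001, 0.708, 0.706, 0.001]
wrist_force: [0.3, 0.1, -0.1]
finger_gap: 0.0721
```

>>> servo_tool(deltas=[{"dx": -13.1,"dy": -45.4,"dz": 0,"rx": 0,"ry": 0,"rz": 0,"fingers": -1},{"dx": -13.1,"dy": -45.4,"dz": 0,"rx": 0,"ry": 0,"rz": 0,"fingers": -1},{"dx": -13.1,"dy": -45.4,"dz": 0,"rx": 0,"ry": 0,"rz": 0,"fingers": -1},{"dx": -13.1,"dy": -45.4,"dz": 0,"rx": 0,"ry": 0,"rz": 0,"fingers": -1},{"dx": -13.1,"dy": -45.4,"dz": 0,"rx": 0,"ry": 0,"rz": 0,"fingers": -1},{"dx": -13.1,"dy": -45.4,"dz": 0,"rx": 0,"ry": 0,"rz": 0,"fingers": -1},{"dx": -13.1,"dy": -45.4,"dz": 0,"rx": 0,"ry": 0,"rz": 0,"fingers": -1},{"dx": -13.1,"dy": -45.4,"dz": 0,"rx": 0,"ry": 0,"rz": 0,"fingers": -1}])

```text
clock: 57.85
tcp_pos: [0.498, -0.051, 0.1981]
orientation: [0.001, 0.708, 0.707, 0.001]
wrist_force: [0.6, -0.5, 0.6]
finger_gap: 0.0855
```

>>> servo_tool(deltas=[{"dx": -13.1,"dy": -45.4,"dz": 0,"rx": 0,"ry": 0,"rz": 0,"fingers": -1},{"dx": -13.1,"dy": -43,"dz": 0,"rx": 0,"ry": 0,"rz": 0,"fingers": -1},{"dx": 0,"dy": 0,"dz": 0,"rx": 0,"ry": 0,"rz": 0,"fingers": -1},{"dx": 0,"dy": 0,"dz": 0,"rx": 0,"ry": 0,"rz": 0,"fingers": -1}])

```text
clock: 58.25
tcp_pos: [0.4722, -0.1389, 0.1978]
orientation: [0.001, 0.709, 0.705, 0.0]
wrist_force: [0.3, -0.4, 0.4]
finger_gap: 0.0856
```

```bash
python3 d.py
```

```text
spacer_a top 0.92 [218, 240, 244, 257] [0.476 0.119]
spacer_a top 0.57 [145, 190, 167, 214] [0.599 0.313]
spacer_a top 0.54 [150, 254, 160, 270] [0.446 0.313]
spacer_a side 0.85 [300, 182, 317, 204] [ 0.48  -0.163]
spacer_a side 0.75 [190, 277, 217, 307] [0.603 0.306]
spacer_a side 0.66 [273, 240, 289, 263] [0.473 0.108]
spacer_a side 0.49 [246, 301, 272, 322] [0.452 0.307]
spacer_a side 0.46 [243, 294, 273, 314] [0.463 0.288]
foot_base side 0.51 [244, 294, 274, 318] [0.458 0.291]
```

>>> servo_tool(deltas=[{"dx": 1,"dy": 2,"dz": -40,"rx": 0,"ry": 0,"rz": 0,"fingers": -1},{"dx": 0,"dy": 0,"dz": -40,"rx": 0,"ry": 0,"rz": 0,"fingers": -1},{"dx": 0,"dy": 0,"dz": -7,"rx": 0,"ry": 0,"rz": 0,"fingers": -1},{"dx": 0,"dy": 0,"dz": 0,"rx": 0,"ry": 0,"rz": 0,"fingers": 1},{"dx": 0,"dy": 0,"dz": 0,"rx": 0,"ry": 0,"rz": 0,"fingers": 1},{"dx": 0,"dy": 0,"dz": 0,"rx": 0,"ry": 0,"rz": 0,"fingers": 1},{"dx": 0,"dy": 0,"dz": 0,"rx": 0,"ry": 0,"rz": 0,"fingers": 1},{"dx": 0,"dy": 0,"dz": 0,"rx": 0,"ry": 0,"rz": 0,"fingers": 1}])

```text
clock: 59.35
tcp_pos: [0.4731, -0.1362, 0.1119]
orientation: [0.001, 0.708, 0.706, -0.0]
wrist_force: [-4.7, -0.4, 6.4]
finger_gap: 0.0426
```

>>> servo_tool(deltas=[{"dx": 0,"dy": 0,"dz": 15,"rx": 0,"ry": 0,"rz": 0,"fingers": 1},{"dx": 0,"dy": 0,"dz": 30,"rx": 0,"ry": 0,"rz": 0,"fingers": 1},{"dx": 0,"dy": 0,"dz": 40,"rx": 0,"ry": 0,"rz": 0,"fingers": 1},{"dx": 0,"dy": 0,"dz": 0,"rx": 0,"ry": 0,"rz": 0,"fingers": 1},{"dx": 11.8,"dy": 46.9,"dz": 0,"rx": 0,"ry": 0,"rz": 0,"fingers": 1},{"dx": 11.8,"dy": 46.9,"dz": 0,"rx": 0,"ry": 0,"rz": 0,"fingers": 1},{"dx": 11.8,"dy": 46.9,"dz": 0,"rx": 0,"ry": 0,"rz": 0,"fingers": 1},{"dx": 11.8,"dy": 46.9,"dz": 0,"rx": 0,"ry": 0,"rz": 0,"fingers": 1}])

```text
clock: 60.15
tcp_pos: [0.521, 0.0534, 0.196]
orientation: [0.001, 0.708, 0.706, 0.001]
wrist_force: [1.4, -0.4, 0.5]
finger_gap: 0.0426
```

>>> servo_tool(deltas=[{"dx": 11.8,"dy": 46.9,"dz": 0,"rx": 0,"ry": 0,"rz": 0,"fingers": 1},{"dx": 11.8,"dy": 46.9,"dz": 0,"rx": 0,"ry": 0,"rz": 0,"fingers": 1},{"dx": 11.8,"dy": 46.9,"dz": 0,"rx": 0,"ry": 0,"rz": 0,"fingers": 1},{"dx": 11.8,"dy": 46.9,"dz": 0,"rx": 0,"ry": 0,"rz": 0,"fingers": 1},{"dx": 11.8,"dy": 46.9,"dz": 0,"rx": 0,"ry": 0,"rz": 0,"fingers": 1},{"dx": 11.8,"dy": 46.9,"dz": 0,"rx": 0,"ry": 0,"rz": 0,"fingers": 1},{"dx": 11.8,"dy": 46.9,"dz": 0,"rx": 0,"ry": 0,"rz": 0,"fingers": 1},{"dx": 0,"dy": 0,"dz": 0,"rx": 0,"ry": 0,"rz": 0,"fingers": 1}])

```text
clock: 60.95
tcp_pos: [0.6034, 0.3861, 0.194]
orientation: [-0.0, 0.706, 0.708, 0.001]
wrist_force: [0.1, -0.3, -0.7]
finger_gap: 0.0428
```

>>> servo_tool(deltas=[{"dx": 0,"dy": -3.5,"dz": -35,"rx": 0,"ry": 0,"rz": 0,"fingers": 1},{"dx": 0,"dy": 0,"dz": -35,"rx": 0,"ry": 0,"rz": 0,"fingers": 1},{"dx": 0,"dy": 0,"dz": -17,"rx": 0,"ry": 0,"rz": 0,"fingers": 1},{"dx": 0,"dy": 0,"dz": -8,"rx": 0,"ry": 0,"rz": 0,"fingers": 1},{"dx": 0,"dy": 0,"dz": 0,"rx": 0,"ry": 0,"rz": 0,"fingers": 1}])

```text
clock: 61.45
tcp_pos: [0.6025, 0.3759, 0.0991]
orientation: [-0.0, 0.708, 0.706, -0.001]
wrist_force: [0.4, 0.2, -0.1]
finger_gap: 0.0423
```

>>> servo_tool(deltas=[{"dx": 0,"dy": 0,"dz": 0,"rx": 0,"ry": 0,"rz": 0,"fingers": -0.4},{"dx": 0,"dy": 0,"dz": 0,"rx": 0,"ry": 0,"rz": 0,"fingers": -0.4},{"dx": 0,"dy": 0,"dz": 0,"rx": 0,"ry": 0,"rz": 0,"fingers": -0.4},{"dx": 0,"dy": 0,"dz": 20,"rx": 0,"ry": 0,"rz": 0,"fingers": -0.4},{"dx": 0,"dy": 0,"dz": 45,"rx": 0,"ry": 0,"rz": 0,"fingers": -0.4},{"dx": 0,"dy": 0,"dz": 35,"rx": 0,"ry": 0,"rz": 0,"fingers": -1}])

```text
clock: 62.05
tcp_pos: [0.6031, 0.3767, 0.2024]
orientation: [0.0, 0.708, 0.706, 0.001]
wrist_force: [1.1, 0.2, 1.6]
finger_gap: 0.0727
```

>>> servo_tool(deltas=[{"dx": -18.6,"dy": -37.2,"dz": 0,"rx": 0,"ry": 0,"rz": 0,"fingers": -1},{"dx": -18.6,"dy": -37.2,"dz": 0,"rx": 0,"ry": 0,"rz": 0,"fingers": -1},{"dx": -18.6,"dy": -37.2,"dz": 0,"rx": 0,"ry": 0,"rz": 0,"fingers": -1},{"dx": -18.6,"dy": -37.2,"dz": 0,"rx": 0,"ry": 0,"rz": 0,"fingers": -1},{"dx": -18.6,"dy": -37.2,"dz": 0,"rx": 0,"ry": 0,"rz": 0,"fingers": -1},{"dx": -18.6,"dy": -37.2,"dz": 0,"rx": 0,"ry": 0,"rz": 0,"fingers": -1},{"dx": -18.6,"dy": -37.2,"dz": 0,"rx": 0,"ry": 0,"rz": 0,"fingers": -1},{"dx": 0,"dy": 0,"dz": 0,"rx": 0,"ry": 0,"rz": 0,"fingers": -1}])

```text
clock: 62.85
tcp_pos: [0.4704, 0.1132, 0.2007]
orientation: [0.0, 0.709, 0.705, -0.001]
wrist_force: [0.5, 0.2, 0.2]
finger_gap: 0.0856
```

```bash
python3 d.py|grep side
```

```text
spacer_a side 0.74 [189, 276, 217, 306] [0.607 0.303]
spacer_a side 0.68 [246, 292, 272, 317] [0.46  0.288]
spacer_a side 0.67 [274, 241, 289, 264] [0.469 0.111]
spacer_a side 0.62 [263, 304, 269, 316] [0.438 0.297]
spacer_a side 0.56 [174, 298, 200, 329] [0.609 0.374]
foot_base side 0.71 [150, 273, 237, 351] [0.597 0.365]
```

>>> servo_tool(deltas=[{"dx": 2.5,"dy": 4.5,"dz": -40,"rx": 0,"ry": 0,"rz": 0,"fingers": -1},{"dx": 0,"dy": 0,"dz": -40,"rx": 0,"ry": 0,"rz": 0,"fingers": -1},{"dx": 0,"dy": 0,"dz": -19,"rx": 0,"ry": 0,"rz": 0,"fingers": -1},{"dx": 0,"dy": 0,"dz": 0,"rx": 0,"ry": 0,"rz": 0,"fingers": 1},{"dx": 0,"dy": 0,"dz": 0,"rx": 0,"ry": 0,"rz": 0,"fingers": 1},{"dx": 0,"dy": 0,"dz": 0,"rx": 0,"ry": 0,"rz": 0,"fingers": 1},{"dx": 0,"dy": 0,"dz": 0,"rx": 0,"ry": 0,"rz": 0,"fingers": 1},{"dx": 0,"dy": 0,"dz": 0,"rx": 0,"ry": 0,"rz": 0,"fingers": 1}])

```text
clock: 63.95
tcp_pos: [0.4747, 0.1211, 0.1026]
orientation: [-0.0, 0.708, 0.707, 0.0]
wrist_force: [-4.6, 0.6, 6.5]
finger_gap: 0.0342
```

>>> servo_tool(deltas=[{"dx": 0,"dy": 0,"dz": 15,"rx": 0,"ry": 0,"rz": 0,"fingers": 1},{"dx": 0,"dy": 0,"dz": 35,"rx": 0,"ry": 0,"rz": 0,"fingers": 1},{"dx": 0,"dy": 0,"dz": 40,"rx": 0,"ry": 0,"rz": 0,"fingers": 1},{"dx": 0,"dy": 0,"dz": 0,"rx": 0,"ry": 0,"rz": 0,"fingers": 1}])

```text
clock: 64.35
tcp_pos: [0.479, 0.1212, 0.1975]
orientation: [0.004, 0.708, 0.706, 0.005]
wrist_force: [0.6, 0.1, -0.7]
finger_gap: 0.0343
```

>>> servo_tool(deltas=[{"dx": 12.2,"dy": -46,"dz": 0,"rx": 0,"ry": 0,"rz": 0,"fingers": 1},{"dx": 12.2,"dy": -46,"dz": 0,"rx": 0,"ry": 0,"rz": 0,"fingers": 1},{"dx": 12.2,"dy": -46,"dz": 0,"rx": 0,"ry": 0,"rz": 0,"fingers": 1},{"dx": 12.2,"dy": -46,"dz": 0,"rx": 0,"ry": 0,"rz": 0,"fingers": 1},{"dx": 12.2,"dy": -46,"dz": 0,"rx": 0,"ry": 0,"rz": 0,"fingers": 1},{"dx": 12.2,"dy": -46,"dz": 0,"rx": 0,"ry": 0,"rz": 0,"fingers": 1},{"dx": 12.2,"dy": -46,"dz": 0,"rx": 0,"ry": 0,"rz": 0,"fingers": 1},{"dx": 12.2,"dy": -46,"dz": 0,"rx": 0,"ry": 0,"rz": 0,"fingers": 1}])

```text
clock: 65.15
tcp_pos: [0.5733, -0.2494, 0.1916]
orientation: [0.001, 0.708, 0.706, 0.0]
wrist_force: [0.8, 0.2, -0.5]
finger_gap: 0.034
```

>>> servo_tool(deltas=[{"dx": 12.2,"dy": -46,"dz": 0,"rx": 0,"ry": 0,"rz": 0,"fingers": 1},{"dx": 12.2,"dy": -46,"dz": 0,"rx": 0,"ry": 0,"rz": 0,"fingers": 1},{"dx": 0,"dy": 0,"dz": 0,"rx": 0,"ry": 0,"rz": 0,"fingers": 1},{"dx": 0,"dy": 0,"dz": 0,"rx": 0,"ry": 0,"rz": 0,"fingers": 1}])

```text
clock: 65.55
tcp_pos: [0.597, -0.3405, 0.1904]
orientation: [-0.0, 0.709, 0.706, 0.0]
wrist_force: [0.1, 1.1, -0.9]
finger_gap: 0.034
```

>>> servo_tool(deltas=[{"dx": 0,"dy": 0,"dz": -35,"rx": 0,"ry": 0,"rz": 0,"fingers": 1},{"dx": 0,"dy": 0,"dz": -30,"rx": 0,"ry": 0,"rz": 0,"fingers": 1},{"dx": 0,"dy": 0,"dz": -14,"rx": 0,"ry": 0,"rz": 0,"fingers": 1},{"dx": 0,"dy": 0,"dz": -9,"rx": 0,"ry": 0,"rz": 0,"fingers": 1},{"dx": 0,"dy": 0,"dz": 0,"rx": 0,"ry": 0,"rz": 0,"fingers": 1}])

```text
clock: 66.05
tcp_pos: [0.597, -0.3381, 0.1025]
orientation: [-0.001, 0.707, 0.707, -0.0]
wrist_force: [0.1, 0.5, -1.0]
finger_gap: 0.0341
```

>>> servo_tool(deltas=[{"dx": 0,"dy": 0,"dz": 0,"rx": 0,"ry": 0,"rz": 0,"fingers": -0.2},{"dx": 0,"dy": 0,"dz": 0,"rx": 0,"ry": 0,"rz": 0,"fingers": -0.2},{"dx": 0,"dy": 0,"dz": 0,"rx": 0,"ry": 0,"rz": 0,"fingers": -0.2},{"dx": 0,"dy": 0,"dz": 20,"rx": 0,"ry": 0,"rz": 0,"fingers": -0.2},{"dx": 0,"dy": 0,"dz": 45,"rx": 0,"ry": 0,"rz": 0,"fingers": -0.2},{"dx": 0,"dy": 0,"dz": 45,"rx": 0,"ry": 0,"rz": 0,"fingers": -1}])

```text
clock: 66.65
tcp_pos: [0.5967, -0.339, 0.2138]
orientation: [-0.001, 0.708, 0.706, -0.0]
wrist_force: [0.7, -0.8, -0.1]
finger_gap: 0.0644
```

>>> servo_tool(deltas=[{"dx": -40,"dy": 25,"dz": 0,"rx": 0,"ry": 0,"rz": 0,"fingers": -1},{"dx": -40,"dy": 25,"dz": 0,"rx": 0,"ry": 0,"rz": 0,"fingers": -1},{"dx": -40,"dy": 25,"dz": 0,"rx": 0,"ry": 0,"rz": 0,"fingers": -1},{"dx": 0,"dy": 45,"dz": 0,"rx": 0,"ry": 0,"rz": 0,"fingers": -1},{"dx": 0,"dy": 45,"dz": 0,"rx": 0,"ry": 0,"rz": 0,"fingers": -1},{"dx": 0,"dy": 45,"dz": 0,"rx": 0,"ry": 0,"rz": 0,"fingers": -1},{"dx": 0,"dy": 0,"dz": 0,"rx": 0,"ry": 0,"rz": 0,"fingers": -1},{"dx": 0,"dy": 0,"dz": 0,"rx": 0,"ry": 0,"rz": 0,"fingers": -1}])

```text
clock: 67.45
tcp_pos: [0.4777, -0.1286, 0.2139]
orientation: [0.001, 0.707, 0.707, 0.0]
wrist_force: [0.1, -0.9, 0.1]
finger_gap: 0.0856
```

```bash
python3 d.py
python3 - <<'E'
from h import *
a=read_camera('top')['img'];b=read_camera('side')['img']
save('end.png',np.hstack([a[90:300,100:480],b[130:340,150:350]]),1.37)
E
```

```text
spacer_a top 0.87 [146, 190, 170, 213] [0.601 0.308]
spacer_a top 0.77 [410, 184, 427, 202] [ 0.601 -0.355]
spacer_a top 0.7 [119, 190, 144, 209] [0.608 0.379]
spacer_a top 0.44 [155, 253, 162, 272] [0.445 0.305]
foot_base top 0.66 [143, 193, 170, 213] [0.597 0.311]
spacer_a side 0.63 [175, 299, 204, 329] [0.604 0.373]
spacer_a side 0.59 [191, 278, 216, 307] [0.603 0.307]
spacer_a side 0.57 [246, 289, 275, 318] [0.457 0.284]
foot_base side 0.65 [178, 298, 201, 329] [0.605 0.372]
```

View pics/end.png

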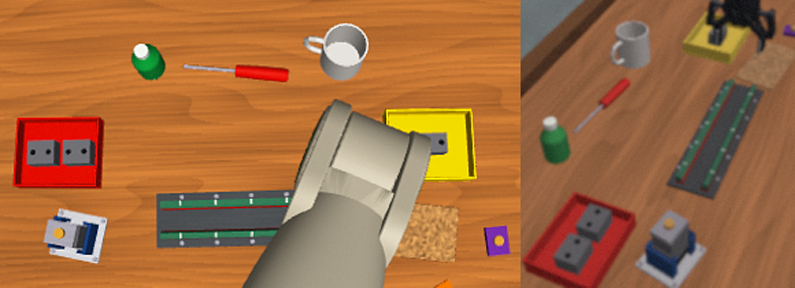

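The end picture shows two spacers flat in the red tray at (60,152), one in the yellow tray at (437,143) and the gauge empty. The stack is square with its boss up at (58,234), and soap, mug and screwdriver are untouched. I hand in.

```bash
python3 -c "
from workcell import job
print(job.hand_in())"
```

```text
the job is handed in; nothing more can be done
None
```

I did the job in the order asked and handed it in at about 67 s; the hand-in gave no verdict.

- **Gauging:** All five spacers lay in the step gauge together, let go. I read the widths from the finger opening when I gripped each one: two right, two too wide, one too narrow. The heights at which each one let go or touched the jaws agreed with that.
- **Foot:** The black base went into the blue pocket first, then the two right spacers, then the steel top plate with its boss up.
- **Rejects:** The two wide spacers are in the red tray and the narrow one is in the yellow tray.

**What went wrong:** The first right spacer tilted in the grip and jammed partway into the pocket, with about 15 N on the wrist. I lifted it out and set it down level on the worktop. That set-down pressed it with about 24 N before I regripped it, and it then went in freely.

**Last checks:**
- The final pictures show the stack square, the trays filled as above and the gauge empty, with the soap, mug and screwdriver where they were.
- The robot was holding nothing and stood clear above the gauge.
- The camera fits of the top spacer and plate disagree by 1 to 3 mm between the two views. That is about what the calibration allows.
- The networks' low-confidence "foot_base" reports at the red tray were false: they were the spacers lying there.

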